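# Clamp the bottom row and build the tin pyramid

## Task

Make up the tin pyramid in the steel rack: first push its sliding cheek up until the three tins of the bottom row touch each other and both cheeks with no play, firmly but without crushing them, and swing the black-handled cam lever over towards the tins as far as it goes, so that the cheek is locked. Then put the three loose tins from the table (two lie, one stands on end) on the row, all lying on their sides in line with the tins below: two in the hollows of the row, the last on top in the hollow between those two. Set each tin down softly instead of dropping it, and leave the other things on the table alone.

Things in the scene. Friction and masses are not known exactly. Their poses are not given: they have to be found in the camera images.
- rack: fixed stainless rack: a lane along its y axis, 66 mm wide between lips 26 mm high; floor 8 mm above the table, from y = -126 to +238 mm. Origin on the table under the lane's centre line, x across the lane (along the axes of tins lying in it), y along it towards the sliding cheek. Fixed cheek: upright plate 68 mm high, inner face at y = -110 mm. Three tins lie loose in the lane
- cheek_slide (a joint): sliding cheek, m: 0 = farthest out (inner face at y = +150 mm in the rack's frame), grows as it moves towards the tins (-y). An upright plate 6 mm thick, 62 mm wide, top 68 mm above the table, on a slide plate 70 mm long, top 16 mm above the table. Lever open: runs freely (0.5 N) and gives way under tins stacked on the row; lever over: holds that load
- push_face (a point): point on the sliding cheek's outer (+y) face, 17 mm to the -x side of the lane's centre line (beside the lever), 42 mm above the table: room for closed fingertips to push towards the row; behind it the slide plate is bare for 64 mm but for two screw heads 20 mm above the table
- cam_lever (a joint): cam lever on the sliding cheek, rad: 0 = open, leaning 55 degrees outward (+y) from upright; grows as it swings up and over towards the tins; 1.15 = at its stop, 11 degrees past upright. Loose up to 0.4, then the cam presses a rubber shoe on the rack's floor and it goes stiffer (some newtons at the handle); past 0.96 it is over centre and stays, and the cheek is locked where it stands
- lever_grip (a point): middle of the lever's round black handle, 78 mm from the pivot; the handle is 40 mm long, 18 mm thick and ends 94 mm from the pivot
- lever_pivot (a point): pivot of the cam lever, carried by the sliding cheek: 16 mm to the +x side of the lane's centre line, 44 mm outward (+y) of the cheek's inner face, 30.5 mm above the table; the lever turns about the rack's x axis
- row_tin_1: first tin of the bottom row, counted from the fixed cheek, lying on its side in the lane: plain steel tin with a pale paper label, 66 mm in diameter, 60 mm long, about 0.32 kg (all six alike, smooth: they slide on each other); origin at its centre, its x axis along the tin's axis (rolling about x, so y and z may point anywhere); dents if pressed with more than about 70 N
- row_tin_2: middle tin of the bottom row, counted from the fixed cheek, lying on its side in the lane: plain steel tin with a pale paper label, 66 mm in diameter, 60 mm long, about 0.32 kg (all six alike, smooth: they slide on each other); origin at its centre, its x axis along the tin's axis (rolling about x, so y and z may point anywhere); dents if pressed with more than about 70 N
- row_tin_3: last tin of the bottom row, counted from the fixed cheek, lying on its side in the lane: plain steel tin with a pale paper label, 66 mm in diameter, 60 mm long, about 0.32 kg (all six alike, smooth: they slide on each other); origin at its centre, its x axis along the tin's axis (rolling about x, so y and z may point anywhere); dents if pressed with more than about 70 N
- tin_a: tin to be stacked, lying on its side on the table: plain steel tin with a pale paper label, 66 mm in diameter, 60 mm long, about 0.32 kg (all six alike, smooth: they slide on each other); origin at its centre, its x axis along the tin's axis (rolling about x, so y and z may point anywhere); in the hand it can be held across its flat ends
- tin_b: tin to be stacked, lying on its side on the table: plain steel tin with a pale paper label, 66 mm in diameter, 60 mm long, about 0.32 kg (all six alike, smooth: they slide on each other); origin at its centre, its x axis along the tin's axis (rolling about x, so y and z may point anywhere); in the hand it can be held across its flat ends
- tin_c: tin to be stacked that stands on end on the table (its x axis upright): plain steel tin with a pale paper label, 66 mm in diameter, 60 mm long, about 0.32 kg (all six alike, smooth: they slide on each other); origin at its centre, its x axis along the tin's axis (rolling about x, so y and z may point anywhere); it must end up lying on its side like the others
- dip_cup_1: bystander, not to be disturbed: steel dip cup, 63 mm wide, 36 mm high, front right
- dip_cup_2: bystander, not to be disturbed: steel dip cup, 66 mm wide, 36 mm high, behind the rack's right end
- label_roll: bystander, not to be disturbed: roll of white labels, 60 mm wide, 25 mm high, front right
- pepper_shaker: bystander, not to be disturbed: white pepper shaker, 47 mm wide, 66 mm high, back right
- marker: bystander, not to be disturbed: black and white marker pen, 132 mm long, 15 mm thick, behind the rack
- probe: bystander, not to be disturbed: white probe thermometer, 193 mm long, 20 mm high, front edge
- sharpening_stone: bystander, not to be disturbed: two-tone sharpening stone, 120 x 44 x 26 mm, behind the rack

How it is judged:
By the outcome, as a careful person would: the job done as asked, in the order asked, and still so for the second after the job is handed in, with the robot touching nothing.
It also fails if it takes over 72 s, if anything falls off the work surface, if the arm or the gripper's body presses on something with over 40 N, if the wrist force passes 120 N, or if a joint passes its speed limit or range.

## Robot

A 6-joint arm with a two-finger parallel gripper is mounted at the origin on a cart in front of the work surface, level with it; the furniture and walls round the work are solid. World frame = base frame: x ahead of the robot, y to its left, z up, the work surface at z = 0. Lengths are in mm, angles in rad, forces in N, time in s.
With the tool pointing down it reaches from about 250 to 775 mm from the base axis. Payload 4 kg.
Tool frame: the origin (TCP) lies midway between the tips of the shut fingers; the grasp point (between the pads) lies 19 mm behind it (env.grip_depth is the distance from the TCP to the grasp point, in mm); z points along the fingers, y is the line along which they close (so a half turn about z gives the same grasp; the last joint's range is limited). The gripper opens to 94 mm and grips with 3 to 60 N. Pads are 16 mm wide; open, the fingers measure 119 mm over their backs; the gripper's body (75 mm by 177 mm) begins 78 mm behind the grasp point.
Start: joints at [-1.218, 0.087, 1.371, -0, 1.684, -0.103], TCP at [242.1, -493.87, 205.506] pointing down, gripper open.
Joint ranges: [-3.1, 3.1], [-0.76, 2.03], [0.27, 2.55], [-1.08, 4.22], [0.17, 2.65], [-2.57, 2.57]. Speed limits (rad/s): [2.79, 2.79, 3.14, 3.14, 3.14, 3.14].

## Interface

Orientations are given as a 3x3 rotation matrix whose columns are the frame's x, y, z axes.
In Python, from station import observe, optics, workorder, nets, env gives the robot as it stands.
- The arm moves only by the tool jog_arm, never from a script. Its argument "moves" is a list of rows, each an object of numbers: "tx", "ty", "tz": the shift along the tool's x, y, z each as a share of 20 mm, from -1 to 1; "rx", "ry", "rz": the turn, a rotation vector about the tool's x, y, z each as a share of 0.12 rad, from -1 to 1; "grip": the opening, from 0 (shut) to 1 (fully open). In form: [{"tx": .., "ty": .., "tz": .., "rx": .., "ry": .., "rz": .., "grip": ..}, ...]. A call has 1 to 12 rows; each row shifts and turns the commanded pose from where the row before left it, along the tool's axes as they then stand; what a row does not reach is not made up. A row lasts 1/10 s, in which the tool goes at most 50 mm and 8.59 degrees, less where a joint would pass 70% of its speed; a pose out of reach is approached as far as the arm can. A call with a number of a shift or a turn outside -1 to 1 is refused whole. A call with a gripper value outside its range is refused whole. The fingers move at their own pace and stop on an object; "grip_force" is the grip in N (left out, the last holds). Time passes only in rows, so rows that do not move let the fingers close. It gives the time, the measured TCP pose, the force, the opening and the grip force at its end, in the units of the state.
- observe(): the state, without advancing time (a new reading comes with each control period).
- optics.camera(name): name is "scene" or "side" or "wrist"; returns a dict with "pixels" (420x560x3 uint8, red, green, blue), "fx", "fy", "cx", "cy" (pixels), "dist" ([k1, k2, p1, p2, k3] as OpenCV has them; the pictures are not rectified), "camera_from_world" (4x4, takes a point from world to camera coordinates); the wrist camera has in their place "T_tool_cam" (4x4, takes a point from camera to tool coordinates, whose origin is the TCP and whose axes are the flange's). Camera axes: x right, y up, looking along -z (the intrinsics and any distortion apply to the point x, -y, -z); pixel columns grow to the right and rows downward; lengths in mm; the calibration is good to about 2 mm. A picture is of the moment at which its call begins: read the wrist's pose just before it. There is no depth.
- workorder.close_job(): hands the job in; it is judged then, once.
Trained networks look in a picture, given as the dict that the camera call returned (one of the last four; its "shot" number tells which), for a name from the list of things; names that differ only in an ending like _2 or _b are one class to them, and where a whole thing is asked for, a point or a joint stands for the part that bears it (a point fixed in the world has none). Each returns a list of dicts, best first, with "p" (0 to 1); they miss things now and then, are a little off and sometimes report something else, mostly with a low value. They report only what shows in the picture. A call takes as long as a camera call.
- nets.recognise(label, picture): "location" ([column, row] in pixels, amid what is visible of it).
- nets.regions_of(label, picture): "mask" (420x560 bool, what is visible of it) and "location" ([column, row] in pixels, amid what is visible of it).
- nets.pinpoint(label, picture): "location" ([column, row] in pixels: a listed point, or the origin of a listed thing).
The state is a dict: "t": time; "joint_pos": joint angles; "qd": joint speeds; "effort": joint torques, N m; "eef_pos": TCP position; "tool_rot": TCP orientation; "wrist_force": force on the tool from outside, world axes, zero at the start; "moment": the same for the moment, N m; "opening": opening from 0.0 (shut) to 1.0 (fully open); "grasp_force": force on a finger pad.
Only numpy, scipy, OpenCV 4.12 (cv2) and the standard library are available. Lean on these libraries where they do the work, as an engineer would, in place of code of your own. Each camera call takes 0.05 s, during which the arm holds its last target. There are 200 camera calls.

## Working session

There is one attempt and no reset: what is moved stays moved. The work goes in short steps, Python scripts to look and compute and a tool call to move; the robot and the scene stay as the last step left them, time stands still between calls to the robot, and variables do not carry over. Pictures are saved under pics/ and viewed, at most 10 in all, crops included, and the job is handed in when it is done.

Besides the shell and the picture viewer there is one more tool, called after "Emit:" as a command line: name --argument value ..., lists and objects as JSON in quotes. jog_arm: Moves the arm, as the interface text tells. Shift numbers are shares of 20 mm and turn numbers shares of 0.12 rad, none past 1 either way. Its arguments: {"type":"object","properties":{"moves":{"type":"array"},"grip_force":{"type":"number"}},"required":["moves"]}

```bash
ls; mkdir -p pics; python3 - <<'E'
from station import observe, optics, nets, env
import cv2
s=observe(); print({k:s[k] for k in('t','eef_pos','tool_rot','opening','wrist_force')}, env.grip_depth)
for n in('scene','side'):
    p=optics.camera(n); cv2.imwrite(f'pics/{n}0.png',p['pixels'][:,:,::-1]); print(n,p['fx'],p['cx'],p['cy'],p['dist'],p['camera_from_world'])
    for l in('tin_a','row_tin_1','tin_c','push_face','lever_grip','lever_pivot','rack'):
        print(l,[(round(d['p'],2),[round(float(v)) for v in d['location']]) for d in nets.pinpoint(l,p)][:8])
E
```

```text
pics
{'t': 0.0, 'eef_pos': array([ 241.89811126, -493.34936841,  204.3282888 ]), 'tool_rot': array([[ 8.97915812e-01,  4.40166635e-01, -7.26623104e-04],
       [ 4.40167172e-01, -8.97913582e-01,  2.01515893e-03],
       [ 2.34560973e-04, -2.12927871e-03, -9.99997706e-01]]), 'opening': 0.9997486090307184, 'wrist_force': array([ 0.83388547,  0.24336903, -0.89149769])} 18.8
scene 527.2763901495855 276.2257685736385 208.60489215380383 [-0.19972735  0.          0.          0.          0.        ] [[-5.10050370e-01 -8.60128688e-01 -5.22106768e-03  2.24227893e+02]
 [ 6.24475837e-01 -3.74470431e-01  6.85420911e-01 -4.16767252e+02]
 [-5.91505324e-01  3.46338758e-01  7.28128365e-01 -1.18150715e+03]
 [ 0.00000000e+00  0.00000000e+00  0.00000000e+00  1.00000000e+00]]
tin_a [(0.61, [296, 184])]
row_tin_1 [(0.87, [230, 252]), (0.81, [255, 231]), (0.71, [205, 263])]
tin_c [(0.61, [296, 184])]
push_face [(0.73, [193, 279])]
lever_grip [(0.46, [147, 279])]
lever_pivot [(0.7, [170, 284])]
rack [(0.77, [233, 257])]
side 401.2081170517022 277.067236195088 215.15468803272393 [0.03865418 0.         0.         0.         0.        ] [[ 9.01376295e-01 -4.32902058e-01 -1.07973667e-02 -5.20853557e+02]
 [ 1.69731950e-01  3.30252371e-01  9.28506563e-01 -1.51986657e+02]
 [-3.98386546e-01 -8.38766463e-01  3.71158969e-01 -1.08961380e+03]
 [ 0.00000000e+00  0.00000000e+00  0.00000000e+00  1.00000000e+00]]
tin_a [(0.85, [324, 241]), (0.69, [271, 256]), (0.57, [326, 294])]
row_tin_1 [(0.58, [237, 206]), (0.57, [261, 217])]
tin_c [(0.85, [324, 241]), (0.69, [271, 256]), (0.57, [326, 294])]
push_face [(0.54, [223, 205])]
lever_grip []
lever_pivot [(0.5, [228, 203]), (0.44, [272, 257])]
rack [(0.77, [251, 224]), (0.43, [329, 296])]
```

View pics/scene0.png

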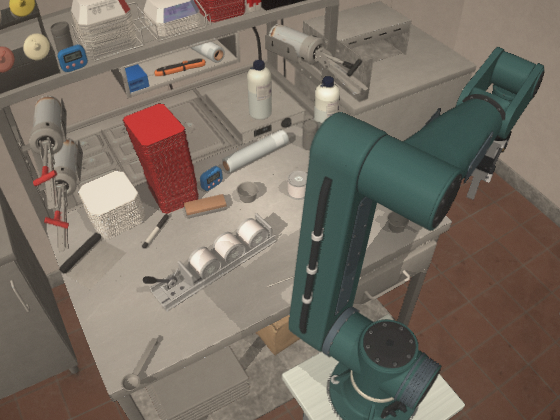

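View pics/side0.png

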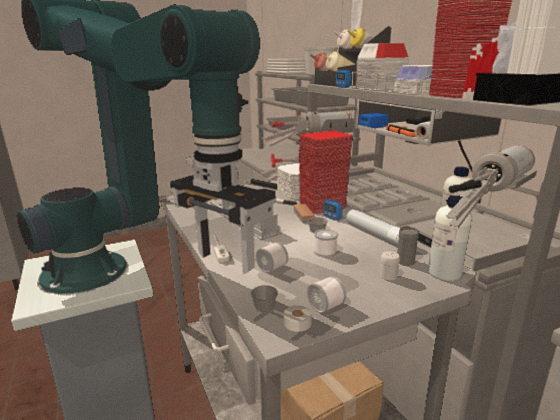

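The scene camera shows the rack at about (215,260) with its lever at the left end, near (155,280). The side camera shows lying tins at (271,256) and (326,294), and the standing tin at (324,241).

```bash
cat > h.py <<'E'
from station import observe, optics, workorder, nets, env
import numpy as np, cv2
np.set_printoptions(precision=3,suppress=True)
def shot(n):
    s=observe(); p=optics.camera(n)
    if n=='wrist':
        T=np.eye(4);T[:3,:3]=s['tool_rot'];T[:3,3]=s['eef_pos']; p['W']=T@p['T_tool_cam']
    else: p['W']=np.linalg.inv(p['camera_from_world'])
    p['K']=np.array([[p['fx'],0,p['cx']],[0,p['fy'],p['cy']],[0,0,1.]])
    return p
def ray(p,px):
    u=cv2.undistortPoints(np.array([[px]],float),p['K'],np.array(p['dist'],float))[0,0]
    d=p['W'][:3,:3]@np.array([u[0],-u[1],-1]); return p['W'][:3,3],d
def onz(p,px,z):
    o,d=ray(p,px); return o+d*(z-o[2])/d[2]
def proj(p,X):
    c=np.linalg.inv(p['W'])@np.append(X,1); q=c[:3]*[1,-1,-1]
    return cv2.projectPoints(q.reshape(1,1,3),np.zeros(3),np.zeros(3),p['K'],np.array(p['dist'],float))[0].ravel()
def tri(*pr):
    A=np.zeros((3,3));b=np.zeros(3)
    for p,px in pr:
        o,d=ray(p,px);d=d/np.linalg.norm(d);M=np.eye(3)-np.outer(d,d);A+=M;b+=M@o
    return np.linalg.solve(A,b)
def st():
    s=observe(); print('t',round(s['t'],2),'pos',s['eef_pos'],'\nR',s['tool_rot'],'\nF',s['wrist_force'],'op',s['opening'],'gf',s['grasp_force'],'q',s['joint_pos'])
E
python3 - <<'E'
from h import *
H={'tin':33,'row_tin_1':41,'push_face':42,'lever_pivot':30.5,'rack':0,'lever_grip':75}
sc=shot('scene');sd=shot('side')
for n,p in(('scene',sc),('side',sd)):
    for l,z in(('tin_a',33),('row_tin_1',41),('push_face',42),('lever_pivot',30.5),('rack',0),('lever_grip',75),('dip_cup_1',18),('label_roll',12),('pepper_shaker',33),('marker',7),('probe',10),('sharpening_stone',13)):
        for d in nets.pinpoint(l,p)[:3]: print(n,l,round(d['p'],2),np.round(d['location']),onz(p,d['location'],z).round()[:2])
E
```

```text
scene tin_a 0.67 [192. 279.] [476. 232.]
scene tin_a 0.63 [296. 180.] [ 654. -196.]
scene tin_a 0.43 [233. 255.] [494. 102.]
scene row_tin_1 0.71 [253. 233.] [527.  23.]
scene row_tin_1 0.62 [230. 251.] [502. 107.]
scene row_tin_1 0.6 [203. 263.] [503. 186.]
scene push_face 0.78 [187. 277.] [481. 242.]
scene push_face 0.25 [296. 184.] [ 629. -181.]
scene lever_pivot 0.64 [169. 283.] [496. 289.]
scene rack 0.85 [231. 255.] [519.  97.]
scene lever_grip 0.59 [228. 250.] [484. 118.]
scene lever_grip 0.56 [149. 278.] [505. 333.]
scene lever_grip 0.43 [232. 256.] [461. 119.]
scene dip_cup_1 0.71 [244. 198.] [680. -31.]
scene dip_cup_1 0.62 [396. 226.] [ 357. -351.]
scene dip_cup_1 0.48 [205. 208.] [701.  89.]
scene marker 0.66 [153. 229.] [715. 252.]
scene probe 0.7 [167. 284.] [514. 293.]
scene sharpening_stone 0.96 [205. 208.] [706.  87.]
side tin_a 0.89 [270. 259.] [ 451. -219.]
side tin_a 0.74 [324. 242.] [ 636. -193.]
side tin_a 0.68 [332. 294.] [ 506. -436.]
side row_tin_1 0.66 [235. 208.] [493. 165.]
side row_tin_1 0.49 [260. 220.] [529.  30.]
side push_face 0.38 [224. 205.] [472. 215.]
side push_face 0.2 [260. 221.] [524.  12.]
side lever_pivot 0.48 [226. 203.] [494. 261.]
side lever_grip 0.73 [320. 230.] [ 618. -198.]
side dip_cup_1 0.72 [322. 229.] [699. -83.]
side dip_cup_1 0.66 [265. 305.] [ 362. -386.]
side dip_cup_1 0.2 [271. 257.] [ 470. -184.]
side label_roll 0.82 [295. 322.] [ 398. -464.]
side label_roll 0.53 [221. 248.] [368. -53.]
side pepper_shaker 0.95 [386. 275.] [ 672. -423.]
side pepper_shaker 0.17 [322. 233.] [ 662. -141.]
side marker 0.5 [387. 274.] [ 708. -388.]
side marker 0.45 [281. 202.] [704. 229.]
side probe 0.56 [218. 247.] [362. -43.]
side sharpening_stone 0.8 [301. 217.] [696.  51.]
```

```bash
cat >> h.py <<'E'
from scipy.spatial.transform import Rotation as Ro
def down(yaw_y): # tool down, tool y at world angle yaw_y
    y=np.array([np.cos(yaw_y),np.sin(yaw_y),0]);z=np.array([0,0,-1.]);return np.array([np.cross(y,z),y,z]).T
def plan(pos,R=None,step=1.0,start=None):
    s=observe(); P,Q=start if start else (s['eef_pos'].copy(),s['tool_rot'].copy())
    R=Q if R is None else R; pos=np.array(pos,float)
    dr=Ro.from_matrix(Q.T@R).as_rotvec()
    n=int(np.ceil(max(np.abs(pos-P).max()/20/step*1.0,np.linalg.norm(pos-P)/20/step/1.0,np.abs(dr).max()/.12/step,1)))
    rows=[]
    for i in range(n):
        d=Q.T@(pos-P)/(n-i)/20; r=Ro.from_matrix(Q.T@R).as_rotvec()/(n-i)/.12
        d=np.clip(d.round(2),-1,1); r=np.clip(r.round(2),-1,1); rows.append((d,r))
        P=P+Q@d*20; Q=Q@Ro.from_rotvec(r*.12).as_matrix()
    for i,(d,r) in enumerate(rows):
        print(i+1,{k:float(v) for k,v in zip('tx ty tz rx ry rz'.split(),list(d)+list(r)) if abs(v)>.004})
    return P,Q
E
python3 - <<'E'
from h import *
p=shot('wrist'); print(p['T_tool_cam'],p['fx'])
print(plan([500,60,330],down(.16)))
E
```

```text
[[   0.       0.967    0.254   74.783]
 [   1.      -0.      -0.       0.329]
 [  -0.       0.254   -0.967 -178.745]
 [   0.       0.       0.       1.   ]] 316.7220597207778
1 {'tx': 0.74, 'ty': -0.6, 'tz': -0.19, 'rz': -0.33}
2 {'tx': 0.77, 'ty': -0.57, 'tz': -0.19, 'rz': -0.33}
3 {'tx': 0.79, 'ty': -0.54, 'tz': -0.19, 'rz': -0.33}
4 {'tx': 0.81, 'ty': -0.51, 'tz': -0.2, 'rz': -0.33}
5 {'tx': 0.83, 'ty': -0.47, 'tz': -0.19, 'rz': -0.33}
6 {'tx': 0.85, 'ty': -0.44, 'tz': -0.2, 'rz': -0.33}
7 {'tx': 0.86, 'ty': -0.41, 'tz': -0.19, 'rz': -0.33}
8 {'tx': 0.88, 'ty': -0.37, 'tz': -0.2, 'rz': -0.33}
9 {'tx': 0.89, 'ty': -0.34, 'tz': -0.19, 'rz': -0.33}
10 {'tx': 0.91, 'ty': -0.3, 'tz': -0.2, 'rz': -0.33}
11 {'tx': 0.92, 'ty': -0.27, 'tz': -0.19, 'rz': -0.33}
12 {'tx': 0.93, 'ty': -0.23, 'tz': -0.2, 'rz': -0.33}
13 {'tx': 0.93, 'ty': -0.19, 'tz': -0.19, 'rz': -0.33}
14 {'tx': 0.94, 'ty': -0.16, 'tz': -0.2, 'rz': -0.33}
15 {'tx': 0.95, 'ty': -0.12, 'tz': -0.19, 'rz': -0.33}
16 {'tx': 0.95, 'ty': -0.08, 'tz': -0.2, 'rz': -0.33}
17 {'tx': 0.95, 'ty': -0.04, 'tz': -0.19, 'rz': -0.33}
18 {'tx'
[... 228 characters left out ...]
 0.15, 'tz': -0.2, 'rz': -0.33}
23 {'tx': 0.94, 'ty': 0.18, 'tz': -0.19, 'rz': -0.34}
24 {'tx': 0.93, 'ty': 0.22, 'tz': -0.2, 'rz': -0.33}
25 {'tx': 0.92, 'ty': 0.26, 'tz': -0.19, 'rz': -0.34}
26 {'tx': 0.91, 'ty': 0.29, 'tz': -0.2, 'rz': -0.33}
27 {'tx': 0.9, 'ty': 0.33, 'tz': -0.19, 'rz': -0.34}
28 {'tx': 0.88, 'ty': 0.37, 'tz': -0.2, 'rz': -0.33}
29 {'tx': 0.87, 'ty': 0.4, 'tz': -0.19, 'rz': -0.34}
30 {'tx': 0.85, 'ty': 0.44, 'tz': -0.2, 'rz': -0.33}
31 {'tx': 0.83, 'ty': 0.47, 'tz': -0.19, 'rz': -0.34}
32 {'tx': 0.8, 'ty': 0.5, 'tz': -0.2, 'rz': -0.33}
(array([500.056,  59.921, 330.07 ]), array([[-0.159,  0.987,  0.   ],
       [ 0.987,  0.159, -0.   ],
       [-0.   ,  0.   , -1.   ]]))
```

Emit:
jog_arm --moves '[{"rz": -0.96, "tz": -0.2, "grip": 1}, {"rz": -0.96, "tz": -0.2}, {"rz": -0.96, "tz": -0.2}, {"rz": -0.96, "tz": -0.2}, {"rz": -0.96, "tz": -0.2}, {"rz": -0.96, "tz": -0.2}, {"rz": -0.96, "tz": -0.2}, {"rz": -0.96, "tz": -0.2}, {"rz": -0.96, "tz": -0.2}, {"rz": -0.96, "tz": -0.2}, {"rz": -0.96, "tz": -0.2}]'

```text
invalid input at $.moves[0]: expected keys tx, ty, tz, rx, ry, rz, grip
```

Emit:
jog_arm --moves '[{"tx": 0.5, "ty": 1}, {"tx": 0.5, "ty": 1}, {"tx": 0.5, "ty": 1}, {"tx": 0.5, "ty": 1}, {"tx": 0.5, "ty": 1}, {"tx": 0.5, "ty": 1}, {"tx": 0.5, "ty": 1}, {"tx": 0.5, "ty": 1}, {"tx": 0.5, "ty": 1}, {"tx": 0.5, "ty": 1}, {"tx": 0.5, "ty": 1}, {"tx": 0.5, "ty": 1}]'

```text
invalid input at $.moves[0]: expected keys tx, ty, tz, rx, ry, rz, grip
```

```bash
python3 - <<'E'
from h import *
st()
p=shot('wrist'); cv2.imwrite('pics/w1.png',p['pixels'][:,:,::-1])
for l,z in(('tin_a',33),('dip_cup_1',18),('label_roll',12),('pepper_shaker',33)):
    for d in nets.pinpoint(l,p)[:4]: print(l,round(d['p'],2),np.round(d['location']),onz(p,d['location'],z).round(1)[:2])
for d in nets.regions_of('tin_a',p)[:4]:
    m=d['mask'].astype(np.uint8); c=max(cv2.findContours(m,0,2)[0],key=cv2.contourArea); print('mask',m.sum(),np.round(d['location']),cv2.minAreaRect(c))
E
```

```text
t 2.15 pos [ 242.093 -493.864  205.513] 
R [[ 0.898  0.44   0.   ]
 [ 0.44  -0.898 -0.   ]
 [-0.     0.    -1.   ]] 
F [ 0.32   0.038 -0.362] op 0.9989330963100304 gf 0.0 q [-1.218  0.087  1.371 -0.     1.684 -0.103]
dip_cup_1 0.79 [229.  46.] [ 364.  -367.6]
label_roll 0.95 [321.  47.] [ 407.3 -455.8]
```

View pics/w1.png

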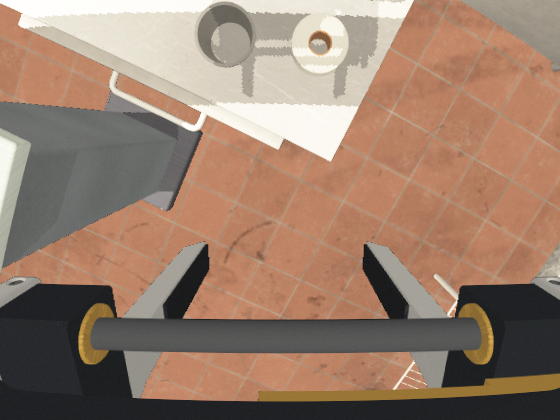

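Emit:
jog_arm --moves '[{"tx": 0, "ty": 0, "tz": -0.2, "rx": 0, "ry": 0, "rz": -0.96, "grip": 1}, {"tx": 0, "ty": 0, "tz": -0.2, "rx": 0, "ry": 0, "rz": -0.96, "grip": 1}, {"tx": 0, "ty": 0, "tz": -0.2, "rx": 0, "ry": 0, "rz": -0.96, "grip": 1}, {"tx": 0, "ty": 0, "tz": -0.2, "rx": 0, "ry": 0, "rz": -0.96, "grip": 1}, {"tx": 0, "ty": 0, "tz": -0.2, "rx": 0, "ry": 0, "rz": -0.96, "grip": 1}, {"tx": 0, "ty": 0, "tz": -0.2, "rx": 0, "ry": 0, "rz": -0.96, "grip": 1}, {"tx": 0, "ty": 0, "tz": -0.2, "rx": 0, "ry": 0, "rz": -0.96, "grip": 1}, {"tx": 0, "ty": 0, "tz": -0.2, "rx": 0, "ry": 0, "rz": -0.96, "grip": 1}, {"tx": 0, "ty": 0, "tz": -0.2, "rx": 0, "ry": 0, "rz": -0.96, "grip": 1}, {"tx": 0, "ty": 0, "tz": -0.2, "rx": 0, "ry": 0, "rz": -0.96, "grip": 1}, {"tx": 0, "ty": 0, "tz": -0.2, "rx": 0, "ry": 0, "rz": -0.96, "grip": 1}]'

```text
t: 3.55
eef_pos: [242.1, -493.9, 249.7]
tool_rot: [[-0.156, 0.988, 0.0], [0.988, 0.156, -0.0], [-0.0, 0.0, -1.0]]
wrist_force: [0.0, -1.1, 0.4]
opening: 0.999
grasp_force: 0.0
```

Emit:
jog_arm --moves '[{"tx": 0, "ty": 1, "tz": 0, "rx": 0, "ry": 0, "rz": 0, "grip": 1}, {"tx": 0, "ty": 1, "tz": 0, "rx": 0, "ry": 0, "rz": 0, "grip": 1}, {"tx": 0, "ty": 1, "tz": 0, "rx": 0, "ry": 0, "rz": 0, "grip": 1}, {"tx": 0, "ty": 1, "tz": 0, "rx": 0, "ry": 0, "rz": 0, "grip": 1}, {"tx": 0, "ty": 1, "tz": 0, "rx": 0, "ry": 0, "rz": 0, "grip": 1}, {"tx": 0, "ty": 1, "tz": 0, "rx": 0, "ry": 0, "rz": 0, "grip": 1}, {"tx": 0, "ty": 1, "tz": 0, "rx": 0, "ry": 0, "rz": 0, "grip": 1}, {"tx": 0, "ty": 1, "tz": 0, "rx": 0, "ry": 0, "rz": 0, "grip": 1}, {"tx": 0, "ty": 1, "tz": 0, "rx": 0, "ry": 0, "rz": 0, "grip": 1}, {"tx": 0, "ty": 1, "tz": 0, "rx": 0, "ry": 0, "rz": 0, "grip": 1}, {"tx": 0, "ty": 1, "tz": 0, "rx": 0, "ry": 0, "rz": 0, "grip": 1}, {"tx": 0, "ty": 1, "tz": 0, "rx": 0, "ry": 0, "rz": 0, "grip": 1}]'

```text
t: 4.75
eef_pos: [480.5, -457.2, 249.4]
tool_rot: [[-0.152, 0.988, -0.0], [0.988, 0.152, -0.0], [-0.0, -0.0, -1.0]]
wrist_force: [-0.2, -0.2, -0.6]
opening: 0.998
grasp_force: 0.0
```

```bash
python3 - <<'E'
from h import *
st()
p=shot('wrist'); cv2.imwrite('pics/w2.png',p['pixels'][:,:,::-1])
for l,z in(('tin_a',33),('dip_cup_1',18),('label_roll',12),('pepper_shaker',33)):
    for d in nets.pinpoint(l,p)[:4]: print(l,round(d['p'],2),np.round(d['location']),onz(p,d['location'],z).round(1)[:2])
for d in nets.regions_of('tin_a',p)[:4]:
    m=d['mask'].astype(np.uint8); c=max(cv2.findContours(m,0,2)[0],key=cv2.contourArea); print('mask',round(d['p'],2),m.sum(),np.round(d['location']),cv2.minAreaRect(c))
E
```

```text
t 4.75 pos [ 480.484 -457.235  249.368] 
R [[-0.152  0.988 -0.   ]
 [ 0.988  0.152 -0.   ]
 [-0.    -0.    -1.   ]] 
F [-0.23  -0.192 -0.623] op 0.9982220505166265 gf 0.0 q [-0.846  0.344  0.979 -0.     1.818 -0.998]
tin_a 0.62 [299. 170.] [ 494.7 -429.1]
dip_cup_1 0.75 [212. 104.] [ 375.  -364.7]
label_roll 0.62 [233. 175.] [ 410.6 -450.7]
pepper_shaker 0.95 [458. 164.] [ 693.1 -389.3]
pepper_shaker 0.34 [298. 170.] [ 492.9 -428.3]
mask 0.87 2660 [299. 167.] ((300.9999694824219, 169.99998474121094), (51.99999237060547, 51.99999237060547), 90.0)
mask 0.67 1381 [442.  11.] ((453.0, 14.0), (28.0, 72.0), 90.0)
mask 0.49 278 [291.   3.] ((301.5, 4.0), (8.0, 51.0), 90.0)
```

View pics/w2.png

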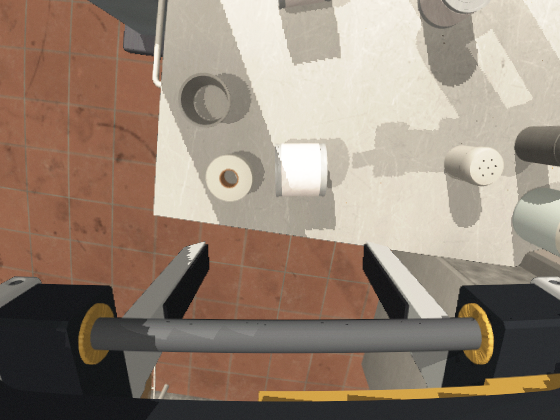

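Tin b lies at px (301,170) with its axis along the image's horizontal (tool y). The roll is at (230,177), the cup at (205,98) and the shaker at (470,165). Tins a and c are at the top edge of the picture.

Emit:
jog_arm --moves '[{"tx": 1, "ty": 0, "tz": 0, "rx": 0, "ry": 0, "rz": 0, "grip": 1}, {"tx": 1, "ty": 0, "tz": 0, "rx": 0, "ry": 0, "rz": 0, "grip": 1}, {"tx": 1, "ty": 0, "tz": 0, "rx": 0, "ry": 0, "rz": 0, "grip": 1}, {"tx": 1, "ty": 0, "tz": 0, "rx": 0, "ry": 0, "rz": 0, "grip": 1}, {"tx": 1, "ty": 0, "tz": 0, "rx": 0, "ry": 0, "rz": 0, "grip": 1}, {"tx": 1, "ty": 0, "tz": 0, "rx": 0, "ry": 0, "rz": 0, "grip": 1}, {"tx": 1, "ty": 0, "tz": 0, "rx": 0, "ry": 0, "rz": 0, "grip": 1}, {"tx": 1, "ty": 0.5, "tz": 0, "rx": 0, "ry": 0, "rz": 0, "grip": 1}, {"tx": 1, "ty": 0.5, "tz": 0, "rx": 0, "ry": 0, "rz": 0, "grip": 1}, {"tx": 1, "ty": 0.5, "tz": 0, "rx": 0, "ry": 0, "rz": 0, "grip": 1}]'

```text
t: 6.05
eef_pos: [477.9, -255.0, 250.1]
tool_rot: [[-0.15, 0.989, 0.001], [0.989, 0.15, -0.001], [-0.001, 0.001, -1.0]]
wrist_force: [-0.0, 0.1, -0.2]
opening: 0.999
grasp_force: 0.0
```

```bash
cat >> h.py <<'E'
def tins(p,lab,z=33):
    for d in nets.regions_of(lab,p)[:4]:
        m=d['mask'].astype(np.uint8); c=max(cv2.findContours(m,0,2)[0],key=cv2.contourArea); r=cv2.minAreaRect(c)
        b=cv2.boundingRect(c)
        print('mask',lab,round(d['p'],2),m.sum(),'bbox',b,'rect',np.round(r[0]),np.round(r[1]),round(r[2]),'->',onz(p,r[0],z).round(1)[:2])
E
python3 - <<'E'
from h import *
st()
p=shot('wrist'); cv2.imwrite('pics/w3.png',p['pixels'][:,:,::-1])
for l,z in(('tin_a',33),('dip_cup_1',18),('rack',0),('push_face',42),('row_tin_1',41)):
    for d in nets.pinpoint(l,p)[:4]: print(l,round(d['p'],2),np.round(d['location']),onz(p,d['location'],z).round(1)[:2])
tins(p,'tin_a')
E
```

```text
t 6.05 pos [ 477.878 -255.015  250.066] 
R [[-0.15   0.989  0.001]
 [ 0.989  0.15  -0.001]
 [-0.001  0.001 -1.   ]] 
F [-0.033  0.13  -0.194] op 0.9994718775410137 gf 0.0 q [-0.595  0.064  1.308 -0.     1.769 -0.745]
tin_a 0.89 [278. 152.] [ 462.7 -209.2]
tin_a 0.88 [416. 161.] [ 636.4 -193.1]
tin_a 0.67 [277. 309.] [ 493. -424.]
mask tin_a 0.88 1353 bbox (255, 288, 46, 31) rect [278. 303.] [30. 45.] 90 -> [ 492.2 -414.8]
mask tin_a 0.59 2779 bbox (246, 121, 59, 60) rect [274. 151.] [54. 54.] 82 -> [ 458.5 -208. ]
mask tin_a 0.56 3096 bbox (386, 137, 68, 56) rect [420. 164.] [55. 67.] 90 -> [ 641.2 -196.2]
```

View pics/w3.png

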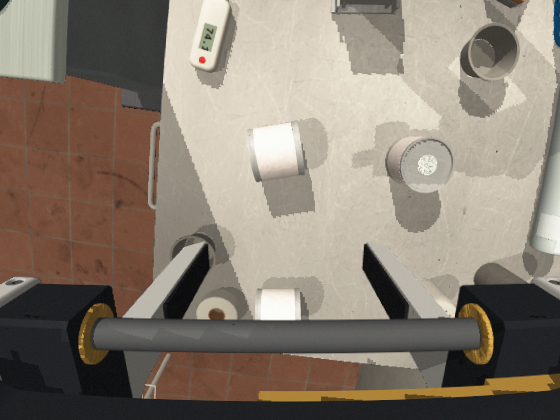

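Tin a is at (276,152), turned about 8°, and tin c's body is at about (418,162). The rack's end shows at (365,10) and the probe at (210,35).

Emit:
jog_arm --moves '[{"tx": 1, "ty": 0.2, "tz": 0, "rx": 0, "ry": 0, "rz": 0, "grip": 1}, {"tx": 1, "ty": 0.2, "tz": 0, "rx": 0, "ry": 0, "rz": 0, "grip": 1}, {"tx": 1, "ty": 0.2, "tz": 0, "rx": 0, "ry": 0, "rz": 0, "grip": 1}, {"tx": 1, "ty": 0.2, "tz": 0, "rx": 0, "ry": 0, "rz": 0, "grip": 1}, {"tx": 1, "ty": 0.2, "tz": 0, "rx": 0, "ry": 0, "rz": 0, "grip": 1}, {"tx": 1, "ty": 0.2, "tz": 0, "rx": 0, "ry": 0, "rz": 0, "grip": 1}, {"tx": 1, "ty": 0.2, "tz": 0, "rx": 0, "ry": 0, "rz": 0, "grip": 1}, {"tx": 1, "ty": 0.2, "tz": 0, "rx": 0, "ry": 0, "rz": 0, "grip": 1}, {"tx": 1, "ty": 0.2, "tz": 0, "rx": 0, "ry": 0, "rz": 0, "grip": 1}, {"tx": 1, "ty": 0.2, "tz": 0, "rx": 0, "ry": 0, "rz": 0, "grip": 0}, {"tx": 1, "ty": 0.2, "tz": 0, "rx": 0, "ry": 0, "rz": 0, "grip": 0}, {"tx": 1, "ty": 0.2, "tz": 0, "rx": 0, "ry": 0, "rz": 0, "grip": 0}]'

```text
t: 7.6
eef_pos: [489.8, -10.9, 249.4]
tool_rot: [[-0.15, 0.989, -0.0], [0.989, 0.15, -0.0], [-0.0, -0.0, -1.0]]
wrist_force: [-0.5, -0.4, -0.5]
opening: 0.777
grasp_force: 0.0
```

```bash
cat > look.py <<'E'
from h import *
import sys
st()
p=shot('wrist'); cv2.imwrite('pics/%s.png'%sys.argv[1],p['pixels'][:,:,::-1])
for l,z in(('rack',0),('push_face',42),('lever_pivot',30.5),('lever_grip',75),('row_tin_1',41),('cheek_slide',40)):
    for d in nets.pinpoint(l,p)[:3]: print(l,round(d['p'],2),np.round(d['location']),onz(p,d['location'],z).round(1)[:2])
E
python3 look.py w4
```

```text
t 7.6 pos [489.799 -10.915 249.408] 
R [[-0.15   0.989 -0.   ]
 [ 0.989  0.15  -0.   ]
 [-0.    -0.    -1.   ]] 
F [-0.545 -0.416 -0.456] op 0.7774767144647251 gf 0.0 q [-0.138 -0.052  1.426 -0.     1.768 -0.288]
rack 0.71 [323. 170.] [537.8  18.5]
rack 0.41 [324.  30.] [509.4 191.3]
push_face 0.4 [462. 144.] [696.1  81.1]
row_tin_1 0.89 [325.  97.] [519.5 107.1]
row_tin_1 0.72 [322. 169.] [530.6  23.8]
row_tin_1 0.67 [326.  29.] [508.  180.3]Traceback (most recent call last):
  File "look.py", line 6, in <module>
    for d in nets.pinpoint(l,p)[:3]: print(l,round(d['p'],2),np.round(d['location']),onz(p,d['location'],z).round(1)[:2])
             ~~~~~~~~~~~~~^^^^^
ValueError: it knows: dip_cup, label_roll, lever_grip, lever_pivot, marker, pepper_shaker, probe, push_face, rack, row_tin, sharpening_stone, tin
```

Emit:
jog_arm --moves '[{"tx": 1, "ty": 0.2, "tz": 0, "rx": 0, "ry": 0, "rz": 0, "grip": 0}, {"tx": 1, "ty": 0.2, "tz": 0, "rx": 0, "ry": 0, "rz": 0, "grip": 0}, {"tx": 1, "ty": 0.2, "tz": 0, "rx": 0, "ry": 0, "rz": 0, "grip": 0}, {"tx": 1, "ty": 0.2, "tz": 0, "rx": 0, "ry": 0, "rz": 0, "grip": 0}, {"tx": 1, "ty": 0.2, "tz": 0, "rx": 0, "ry": 0, "rz": 0, "grip": 0}, {"tx": 1, "ty": 0.2, "tz": 0, "rx": 0, "ry": 0, "rz": 0, "grip": 0}]'

```text
t: 8.5
eef_pos: [495.5, 111.1, 249.4]
tool_rot: [[-0.15, 0.989, -0.0], [0.989, 0.15, -0.0], [-0.0, -0.0, -1.0]]
wrist_force: [0.6, -0.2, 0.4]
opening: 0.023
grasp_force: 0.0
```

```bash
python3 look.py w5
```

```text
t 8.5 pos [495.525 111.129 249.378] 
R [[-0.15   0.989 -0.   ]
 [ 0.989  0.15  -0.   ]
 [-0.    -0.    -1.   ]] 
F [ 0.6   -0.178  0.367] op 0.023221751047323227 gf 0.0 q [ 0.109 -0.011  1.386 -0.     1.767 -0.041]
rack 0.3 [315.  45.] [507.  293.9]
push_face 0.95 [287.  80.] [479.  241.4]
lever_pivot 0.74 [316.  47.] [506.9 284.4]
row_tin_1 0.88 [303. 202.] [520.3 102.4]
row_tin_1 0.83 [306. 137.] [511.  181.2]
row_tin_1 0.61 [301. 263.] [530.7  20.7]Traceback (most recent call last):
  File "look.py", line 6, in <module>
    for d in nets.pinpoint(l,p)[:3]: print(l,round(d['p'],2),np.round(d['location']),onz(p,d['location'],z).round(1)[:2])
             ~~~~~~~~~~~~~^^^^^
ValueError: it knows: dip_cup, label_roll, lever_grip, lever_pivot, marker, pepper_shaker, probe, push_face, rack, row_tin, sharpening_stone, tin
```

View pics/w5.png

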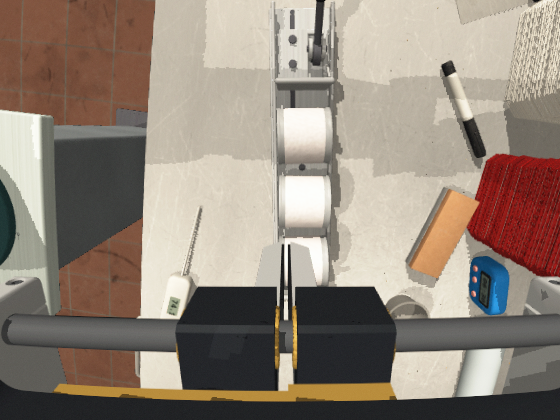

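The rack runs up the image between columns 272 and 337, with the row tins at (304,135), (305,203) and (303,262). The cheek plate is at row 80 and the lever at (318,40). The marker and stone are well to the right.

```bash
sed -i "s/,('cheek_slide',40)//" look.py; python3 - <<'E'
from h import *
p=shot('wrist'); g=cv2.cvtColor(p['pixels'],cv2.COLOR_RGB2GRAY)
L=cv2.HoughLinesP(cv2.Canny(g,40,120),1,np.pi/720,30,minLineLength=60,maxLineGap=15)
for a,b,c,d in sorted(L[:,0].tolist()):
    if 255<a<350 and 255<c<350 and max(b,d)<250:
        for z in(26,):
            A,B=onz(p,(a,b),z),onz(p,(c,d),z); 
            if A[1]>B[1]:A,B=B,A
            an=-np.arctan2(B[0]-A[0],B[1]-A[1]); u=np.array([np.cos(.145),np.sin(.145)]); print((a,b,c,d),'ang',round(an,3),'xoff',round(float(u@A[:2]),1),round(float(u@B[:2]),1))
print('push',u@[479,241.4],'piv',u@[506.9,284.4],'tins',u@[520.3,102.4],u@[511,181.2],u@[530.7,20.7])
E
```

```text
(262, 68, 330, 69) ang -1.432 xoff 478.7 559.5
(267, 67, 329, 68) ang -1.433 xoff 484.6 558.3
(268, 30, 269, 103) ang 0.155 xoff 486.8 486.0
(270, 80, 337, 80) ang -1.417 xoff 488.1 568.3
(272, 106, 272, 36) ang 0.143 xoff 490.5 490.6
(273, 1, 277, 243) ang 0.161 xoff 496.4 491.8
(276, 77, 277, 145) ang 0.16 xoff 496.5 495.3
(278, 19, 278, 89) ang 0.147 xoff 497.7 497.6
(279, 242, 279, 163) ang 0.146 xoff 499.1 499.0
(280, 23, 282, 108) ang 0.173 xoff 502.6 499.9
(293, 89, 294, 9) ang 0.142 xoff 515.7 516.0
(294, 89, 295, 23) ang 0.14 xoff 516.9 517.3
(309, 89, 317, 0) ang 0.071 xoff 535.0 542.3
(323, 237, 325, 152) ang 0.158 xoff 558.1 556.7
(324, 189, 325, 127) ang 0.163 xoff 557.0 555.7
(328, 106, 329, 7) ang 0.164 xoff 558.5 556.4
(328, 148, 331, 210) ang 0.232 xoff 567.2 560.3
(331, 1, 331, 115) ang 0.177 xoff 562.5 558.5
(331, 192, 332, 128) ang 0.169 xoff 566.2 564.3
(333, 88, 335, 1) ang 0.153 xoff 563.9 563.1
(341, 100, 343, 26) ang 0.155 xoff 574.1 573.3
push 508.85380144499817 piv 542.6741906963906 tins 529.6359476277648 531.8195461643411 528.1217775414879
```

Emit:
jog_arm --moves '[{"tx": 1, "ty": 0.05, "tz": 0.5, "rx": 0, "ry": 0, "rz": 0, "grip": 0}, {"tx": 1, "ty": 0.05, "tz": 0.5, "rx": 0, "ry": 0, "rz": 0, "grip": 0}, {"tx": 1, "ty": 0.05, "tz": 0.5, "rx": 0, "ry": 0, "rz": 0, "grip": 0}, {"tx": 1, "ty": 0.05, "tz": 0.5, "rx": 0, "ry": 0, "rz": 0, "grip": 0}, {"tx": 1, "ty": 0, "tz": 0.5, "rx": 0, "ry": 0, "rz": 0, "grip": 0}, {"tx": 1, "ty": 0, "tz": 0.5, "rx": 0, "ry": 0, "rz": 0, "grip": 0}, {"tx": 1, "ty": 0, "tz": 0.5, "rx": 0, "ry": 0, "rz": 0, "grip": 0}, {"tx": 1, "ty": 0, "tz": 0.5, "rx": 0, "ry": 0, "rz": 0, "grip": 0}, {"tx": 0.05, "ty": 0, "tz": 1, "rx": 0, "ry": 0, "rz": 0, "grip": 0}, {"tx": 0, "ty": 0, "tz": 1, "rx": 0, "ry": 0, "rz": 0, "grip": 0}, {"tx": 0, "ty": 0, "tz": 0, "rx": 0, "ry": 0, "rz": 0, "grip": 0}]'

```text
t: 9.95
eef_pos: [473.1, 269.7, 126.1]
tool_rot: [[-0.151, 0.989, -0.006], [0.989, 0.151, -0.003], [-0.002, -0.006, -1.0]]
wrist_force: [0.7, 0.3, -0.2]
opening: 0.005
grasp_force: 0.0
```

```bash
cat >> h.py <<'E'
TH=.15; U=np.array([np.cos(TH),np.sin(TH)]); V=np.array([-np.sin(TH),np.cos(TH)])
def uv(x): return np.array([U@x[:2],V@x[:2]])
E
cat >> look.py <<'E'
print('tcp uv',uv(observe()['eef_pos']))
E
python3 look.py w6
```

```text
t 9.95 pos [473.112 269.716 126.101] 
R [[-0.151  0.989 -0.006]
 [ 0.989  0.151 -0.003]
 [-0.002 -0.006 -1.   ]] 
F [ 0.706  0.338 -0.209] op 0.004530782974053316 gf 0.0 q [ 0.414  0.109  1.505 -0.     1.534  0.263]
push_face 0.78 [290. 252.] [482.2 239.7]
lever_pivot 0.87 [323. 207.] [506.  282.3]
tcp uv [510.933 197.126]
```

View pics/w6.png

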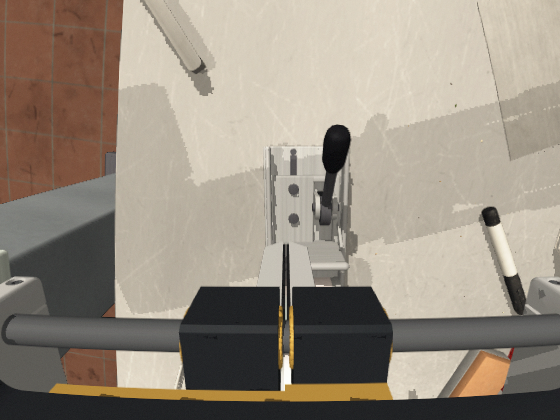

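The fingertips at (288,250) sit just behind the cheek plate, left of the lever (handle at (336,150)). There is clear room to go down.

Emit:
jog_arm --moves '[{"tx": 0, "ty": 0, "tz": 0.9, "rx": 0, "ry": 0, "rz": 0, "grip": 0}, {"tx": 0, "ty": 0, "tz": 0.9, "rx": 0, "ry": 0, "rz": 0, "grip": 0}, {"tx": 0, "ty": 0, "tz": 0.9, "rx": 0, "ry": 0, "rz": 0, "grip": 0}, {"tx": 0, "ty": 0, "tz": 0.9, "rx": 0, "ry": 0, "rz": 0, "grip": 0}, {"tx": 0, "ty": 0, "tz": 0.9, "rx": 0, "ry": 0, "rz": 0, "grip": 0}, {"tx": 0, "ty": 0, "tz": 0.2, "rx": 0, "ry": 0, "rz": 0, "grip": 0}, {"tx": -0.5, "ty": 0, "tz": 0, "rx": 0, "ry": 0, "rz": 0, "grip": 0}, {"tx": -0.5, "ty": 0, "tz": 0, "rx": 0, "ry": 0, "rz": 0, "grip": 0}, {"tx": -0.4, "ty": 0, "tz": 0, "rx": 0, "ry": 0, "rz": 0, "grip": 0}, {"tx": -0.4, "ty": 0, "tz": 0, "rx": 0, "ry": 0, "rz": 0, "grip": 0}, {"tx": -0.4, "ty": 0, "tz": 0, "rx": 0, "ry": 0, "rz": 0, "grip": 0}]'

```text
t: 11.35
eef_pos: [482.3, 227.1, 36.4]
tool_rot: [[-0.151, 0.988, 0.002], [0.989, 0.151, 0.001], [0.0, 0.002, -1.0]]
wrist_force: [-0.2, 0.5, 0.2]
opening: 0.005
grasp_force: 0.7
```

Emit:
jog_arm --moves '[{"tx": -0.4, "ty": 0, "tz": 0, "rx": 0, "ry": 0, "rz": 0, "grip": 0}, {"tx": -0.4, "ty": 0, "tz": 0, "rx": 0, "ry": 0, "rz": 0, "grip": 0}, {"tx": -0.3, "ty": 0, "tz": 0, "rx": 0, "ry": 0, "rz": 0, "grip": 0}, {"tx": -0.3, "ty": 0, "tz": 0, "rx": 0, "ry": 0, "rz": 0, "grip": 0}]'

```text
t: 11.75
eef_pos: [485.6, 199.4, 35.3]
tool_rot: [[-0.152, 0.988, -0.0], [0.988, 0.152, -0.0], [-0.0, -0.0, -1.0]]
wrist_force: [0.7, 1.6, 2.5]
opening: 0.002
grasp_force: 2.4
```

Emit:
jog_arm --moves '[{"tx": -0.2, "ty": 0, "tz": 0, "rx": 0, "ry": 0, "rz": 0, "grip": 0}, {"tx": -0.2, "ty": 0, "tz": 0, "rx": 0, "ry": 0, "rz": 0, "grip": 0}, {"tx": -0.1, "ty": 0, "tz": 0, "rx": 0, "ry": 0, "rz": 0, "grip": 0}]'

```text
t: 12.05
eef_pos: [486.2, 196.2, 35.5]
tool_rot: [[-0.152, 0.988, -0.002], [0.988, 0.152, 0.013], [0.013, 0.0, -1.0]]
wrist_force: [-1.5, 19.6, -0.8]
opening: 0.003
grasp_force: 9.9
```

Emit:
jog_arm --moves '[{"tx": -0.1, "ty": 0, "tz": 0, "rx": 0, "ry": 0, "rz": 0, "grip": 0}, {"tx": 0, "ty": 0, "tz": 0, "rx": 0, "ry": 0, "rz": 0, "grip": 0}]'

```text
t: 12.25
eef_pos: [486.2, 196.2, 35.5]
tool_rot: [[-0.153, 0.988, -0.002], [0.988, 0.153, 0.016], [0.016, 0.001, -1.0]]
wrist_force: [-2.5, 20.8, -1.3]
opening: 0.001
grasp_force: 10.6
```

Emit:
jog_arm --moves '[{"tx": 0.4, "ty": 0, "tz": 0, "rx": 0, "ry": 0, "rz": 0, "grip": 0}, {"tx": 0.7, "ty": 0, "tz": 0, "rx": 0, "ry": 0, "rz": 0, "grip": 0}, {"tx": 0.8, "ty": 0, "tz": -0.5, "rx": 0, "ry": 0, "rz": 0, "grip": 0}, {"tx": 0.9, "ty": 0, "tz": -0.5, "rx": 0, "ry": 0, "rz": 0, "grip": 0}, {"tx": 0.9, "ty": 0, "tz": -0.5, "rx": 0, "ry": 0, "rz": 0, "grip": 0}, {"tx": 0.9, "ty": 0, "tz": -0.3, "rx": 0, "ry": 0, "rz": 0, "grip": 0}, {"tx": 0.9, "ty": 0, "tz": 0, "rx": 0, "ry": 0, "rz": 0, "grip": 0}, {"tx": 0.9, "ty": 0, "tz": 0, "rx": 0, "ry": 0, "rz": 0, "grip": 0}, {"tx": 0.9, "ty": 0, "tz": 0, "rx": 0, "ry": 0, "rz": 0, "grip": 0}, {"tx": 0, "ty": 0.8, "tz": 0, "rx": 0, "ry": 0, "rz": 0, "grip": 0}, {"tx": 0, "ty": 0.8, "tz": 0, "rx": 0, "ry": 0, "rz": 0, "grip": 0}, {"tx": 0, "ty": 0, "tz": 0, "rx": 0, "ry": 0, "rz": 0, "grip": 0}]'

```text
t: 13.45
eef_pos: [498.2, 338.1, 71.6]
tool_rot: [[-0.151, 0.988, 0.001], [0.988, 0.151, -0.0], [-0.0, 0.001, -1.0]]
wrist_force: [-0.1, 0.2, 0.6]
opening: 0.002
grasp_force: 0.0
```

```bash
python3 - <<'E'
from h import *
st(); print(uv(observe()['eef_pos']))
p=shot('scene'); im=p['pixels'][190:330,110:310]; cv2.imwrite('pics/s1.png',cv2.resize(im[:,:,::-1],None,fx=4,fy=4,interpolation=cv2.INTER_CUBIC))
for l,z in(('lever_grip',75),('lever_pivot',30.5)):
    for d in nets.pinpoint(l,p)[:3]: print(l,round(d['p'],2),np.round(d['location']),uv(onz(p,d['location'],z)))
E
```

```text
t 13.45 pos [498.23  338.136  71.585] 
R [[-0.151  0.988  0.001]
 [ 0.988  0.151 -0.   ]
 [-0.     0.001 -1.   ]] 
F [-0.113  0.221  0.61 ] op 0.0024515283330213324 gf 0.0 q [ 0.503  0.262  1.437 -0.001  1.441  0.351]
[543.165 259.885]
lever_grip 0.49 [165. 269.] [546.259 207.883]
lever_pivot 0.65 [182. 274.] [539.102 169.565]
```

View pics/s1.png

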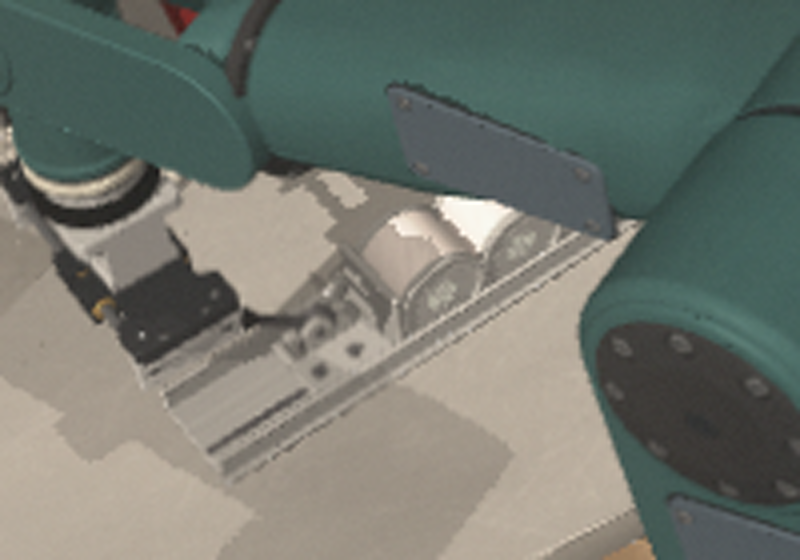

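The crop shows the cheek against tin 3, tins touching, and the lever still open with the fingers outside it. Next I swing the lever over.

Emit:
jog_arm --moves '[{"tx": -0.6, "ty": 0, "tz": 0, "rx": 0, "ry": 0, "rz": 0, "grip": 0}, {"tx": -0.6, "ty": 0, "tz": 0, "rx": 0, "ry": 0, "rz": 0, "grip": 0}, {"tx": -0.5, "ty": 0, "tz": -0.1, "rx": 0, "ry": 0, "rz": 0, "grip": 0}, {"tx": -0.5, "ty": 0, "tz": -0.15, "rx": 0, "ry": 0, "rz": 0, "grip": 0}, {"tx": -0.5, "ty": 0, "tz": -0.15, "rx": 0, "ry": 0, "rz": 0, "grip": 0}, {"tx": -0.4, "ty": 0, "tz": -0.15, "rx": 0, "ry": 0, "rz": 0, "grip": 0}]'

```text
t: 14.2
eef_pos: [507.0, 277.2, 84.6]
tool_rot: [[-0.151, 0.988, 0.002], [0.988, 0.151, 0.005], [0.005, 0.003, -1.0]]
wrist_force: [-2.2, 6.4, 5.4]
opening: 0.002
grasp_force: 3.8
```

Emit:
jog_arm --moves '[{"tx": -0.4, "ty": 0, "tz": -0.15, "rx": 0, "ry": 0, "rz": 0, "grip": 0}, {"tx": -0.4, "ty": 0, "tz": -0.1, "rx": 0, "ry": 0, "rz": 0, "grip": 0}, {"tx": -0.4, "ty": 0, "tz": -0.1, "rx": 0, "ry": 0, "rz": 0, "grip": 0}, {"tx": -0.3, "ty": 0, "tz": 0, "rx": 0, "ry": 0, "rz": 0, "grip": 0}]'

```text
t: 14.6
eef_pos: [511.6, 245.8, 90.7]
tool_rot: [[-0.151, 0.988, 0.002], [0.988, 0.151, 0.001], [0.0, 0.002, -1.0]]
wrist_force: [-1.2, 1.6, 1.6]
opening: 0.006
grasp_force: 0.6
```

Emit:
jog_arm --moves '[{"tx": -0.3, "ty": 0, "tz": 0, "rx": 0, "ry": 0, "rz": 0, "grip": 0}, {"tx": -0.3, "ty": 0, "tz": 0, "rx": 0, "ry": 0, "rz": 0, "grip": 0}]'

```text
t: 14.8
eef_pos: [513.1, 234.4, 89.7]
tool_rot: [[-0.151, 0.988, 0.001], [0.988, 0.151, 0.001], [0.001, 0.001, -1.0]]
wrist_force: [1.2, 2.1, 1.7]
opening: 0.007
grasp_force: 1.1
```

Emit:
jog_arm --moves '[{"tx": -0.2, "ty": 0, "tz": 0, "rx": 0, "ry": 0, "rz": 0, "grip": 0}, {"tx": -0.2, "ty": 0, "tz": 0, "rx": 0, "ry": 0, "rz": 0, "grip": 0}]'

```text
t: 15.0
eef_pos: [513.3, 232.9, 89.9]
tool_rot: [[-0.153, 0.988, -0.001], [0.988, 0.153, 0.014], [0.014, 0.002, -1.0]]
wrist_force: [-2.2, 22.6, 1.5]
opening: 0.006
grasp_force: 11.2
```

Emit:
jog_arm --moves '[{"tx": 0.5, "ty": 0, "tz": 0, "rx": 0, "ry": 0, "rz": 0, "grip": 0}, {"tx": 0.8, "ty": 0, "tz": -0.3, "rx": 0, "ry": 0, "rz": 0, "grip": 0}, {"tx": 0, "ty": 0, "tz": -1, "rx": 0, "ry": 0, "rz": 0, "grip": 0}, {"tx": 0, "ty": 0, "tz": -1, "rx": 0, "ry": 0, "rz": 0, "grip": 0}, {"tx": 0, "ty": 0, "tz": -1, "rx": 0, "ry": 0, "rz": 0, "grip": 0}, {"tx": 0, "ty": 0, "tz": -1, "rx": 0, "ry": 0, "rz": 0, "grip": 0}, {"tx": -1, "ty": 0, "tz": -1, "rx": 0, "ry": 0, "rz": 0, "grip": 0}, {"tx": -1, "ty": 0, "tz": -1, "rx": 0, "ry": 0, "rz": 0, "grip": 0}, {"tx": -1, "ty": -0.3, "tz": 0, "rx": 0, "ry": 0, "rz": 0, "grip": 0}, {"tx": -1, "ty": -0.3, "tz": 0, "rx": 0, "ry": 0, "rz": 0, "grip": 0}, {"tx": -1, "ty": -0.3, "tz": 0, "rx": 0, "ry": 0, "rz": 0, "grip": 0}, {"tx": -1, "ty": -0.3, "tz": 0, "rx": 0, "ry": 0, "rz": 0, "grip": 0}]'

```text
t: 16.2
eef_pos: [503.8, 128.5, 214.8]
tool_rot: [[-0.151, 0.989, -0.002], [0.989, 0.151, -0.003], [-0.002, -0.003, -1.0]]
wrist_force: [-0.3, -0.4, 1.6]
opening: 0.005
grasp_force: 0.0
```

```bash
python3 look.py w7
```

```text
t 16.2 pos [503.762 128.528 214.757] 
R [[-0.151  0.989 -0.002]
 [ 0.989  0.151 -0.003]
 [-0.002 -0.003 -1.   ]] 
F [-0.259 -0.416  1.578] op 0.004650661301587167 gf 0.0 q [ 0.142  0.021  1.422 -0.002  1.701 -0.01 ]
push_face 0.71 [280. 140.] [489.6 190.4]
lever_pivot 0.7 [310. 105.] [515.8 232.7]
lever_grip 0.62 [317. 116.] [521.7 220.1]
lever_grip 0.32 [471. 121.] [673.4 240.9]
row_tin_1 0.62 [296. 233.] [523.7  88.1]
tcp uv [518.245  53.73 ]
```

View pics/w7.png

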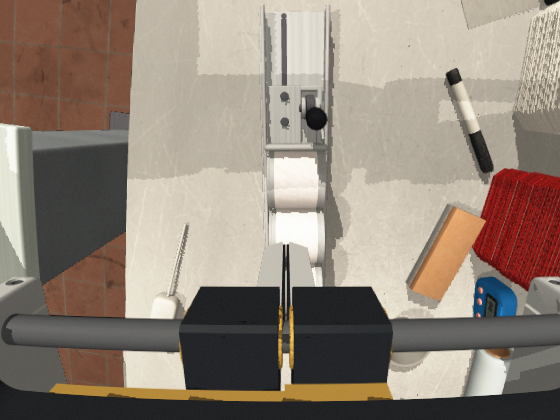

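The picture shows the lever swung up toward the tins, seen end-on at (316,118), and the cheek (row 148) tight on the touching row. On to tin a.

Emit:
jog_arm --moves '[{"tx": -1, "ty": -0.25, "tz": 0, "rx": 0, "ry": 0, "rz": 0, "grip": 0}, {"tx": -1, "ty": -0.25, "tz": 0, "rx": 0, "ry": 0, "rz": 0, "grip": 0}, {"tx": -1, "ty": -0.25, "tz": 0, "rx": 0, "ry": 0, "rz": 0, "grip": 0}, {"tx": -1, "ty": -0.25, "tz": 0, "rx": 0, "ry": 0, "rz": 0, "grip": 0.5}, {"tx": -1, "ty": -0.25, "tz": 0, "rx": 0, "ry": 0, "rz": 0, "grip": 1}, {"tx": -1, "ty": -0.25, "tz": 0, "rx": 0, "ry": 0, "rz": 0, "grip": 1}, {"tx": -1, "ty": -0.25, "tz": 0, "rx": 0, "ry": 0, "rz": 0, "grip": 1}, {"tx": -1, "ty": -0.25, "tz": 0, "rx": 0, "ry": 0, "rz": 0, "grip": 1}, {"tx": -1, "ty": -0.25, "tz": 0, "rx": 0, "ry": 0, "rz": 0, "grip": 1}, {"tx": -1, "ty": -0.25, "tz": 0, "rx": 0, "ry": 0, "rz": 0, "grip": 1}, {"tx": -1, "ty": -0.25, "tz": 0, "rx": 0, "ry": 0, "rz": 0, "grip": 1}, {"tx": -1, "ty": -0.25, "tz": 0, "rx": 0, "ry": 0, "rz": 0, "grip": 1}]'

```text
t: 17.7
eef_pos: [481.8, -116.3, 215.3]
tool_rot: [[-0.153, 0.988, -0.001], [0.988, 0.153, -0.0], [0.0, -0.001, -1.0]]
wrist_force: [1.5, 0.5, 0.9]
opening: 0.734
grasp_force: 0.0
```

Emit:
jog_arm --moves '[{"tx": -1, "ty": -0.2, "tz": 0, "rx": 0, "ry": 0, "rz": -0.2, "grip": 1}, {"tx": -1, "ty": -0.2, "tz": 0, "rx": 0, "ry": 0, "rz": -0.2, "grip": 1}, {"tx": -1, "ty": -0.2, "tz": 0, "rx": 0, "ry": 0, "rz": -0.2, "grip": 1}, {"tx": -1, "ty": -0.2, "tz": 0, "rx": 0, "ry": 0, "rz": -0.2, "grip": 1}, {"tx": -1, "ty": -0.2, "tz": 0, "rx": 0, "ry": 0, "rz": -0.2, "grip": 1}, {"tx": -0.7, "ty": -0.2, "tz": 0, "rx": 0, "ry": 0, "rz": -0.2, "grip": 1}, {"tx": 0, "ty": 0, "tz": 0, "rx": 0, "ry": 0, "rz": 0, "grip": 1}]'

```text
t: 18.4
eef_pos: [482.1, -233.5, 214.8]
tool_rot: [[-0.291, 0.957, -0.001], [0.957, 0.291, 0.0], [0.0, -0.001, -1.0]]
wrist_force: [-0.1, 0.3, 0.6]
opening: 0.997
grasp_force: 0.0
```

```bash
cat > tin.py <<'E'
from h import *
# fit a lying tin (cylinder silhouette) to the mask nearest the guess, by pose (x,y,yaw)
import sys
from scipy.optimize import minimize
gx,gy,gyaw,z,stand=map(float,sys.argv[1:6])
st(); p=shot('wrist'); cv2.imwrite('pics/t_%d.png'%(observe()['t']*100),p['pixels'][:,:,::-1])
for d in nets.pinpoint('tin',p)[:4]: print('pin',round(d['p'],2),np.round(d['location']),onz(p,d['location'],z)[:2])
a=np.linspace(0,2*np.pi,24,endpoint=False)
def sil(q):
    x,y,w=q; ax=np.array([np.cos(w),np.sin(w),0]); n=np.array([-np.sin(w),np.cos(w),0]); k=np.array([0,0,1.])
    if stand: ax,n,k=k,np.array([1.,0,0]),np.array([0,1.,0])
    P=np.array([[x,y,z]+s*30*ax+33*(np.cos(t)*n+np.sin(t)*k) for s in(-1,1) for t in a])
    h=cv2.convexHull(np.array([proj(p,X) for X in P]).astype(np.float32)); m=np.zeros((420*4,560*4),np.uint8)
    cv2.fillConvexPoly(m,np.round(h*4+1.5).astype(np.int32),1); return cv2.resize(m*255,(560,420),interpolation=cv2.INTER_AREA)/255.
c=proj(p,np.array([gx,gy,z]))
R=[d for d in nets.regions_of('tin',p) if np.hypot(*(np.array(d['location'])-c))<50]
if not R: print('no mask near',c); sys.exit()
M=R[0]['mask'].astype(float); vis=np.ones_like(M); vis[240:]=0
f=lambda q:1-(np.minimum(M,sil(q))*vis).sum()/(np.maximum(M,sil(q))*vis).sum()
best=min((minimize(f,[gx,gy,gyaw+dw],method='Nelder-Mead',options=dict(initial_simplex=[[gx,gy,gyaw+dw],[gx+8,gy,gyaw+dw],[gx,gy+8,gyaw+dw],[gx,gy,gyaw+dw+.15]],maxiter=90)) for dw in(-.1,.1)),key=lambda r:r.fun)
print('p',R[0]['p'],'fit',best.x,'iou',1-best.fun)
E
python3 tin.py 460 -209 .29 33 0
```

```text
t 18.4 pos [ 482.065 -233.456  214.842] 
R [[-0.291  0.957 -0.001]
 [ 0.957  0.291  0.   ]
 [ 0.    -0.001 -1.   ]] 
F [-0.114  0.32   0.579] op 0.997047279842872 gf 0.0 q [-0.556  0.054  1.387 -0.001  1.701 -0.852]
pin 0.93 [415. 200.] [ 630.64 -193.08]
pin 0.76 [273. 167.] [ 459.891 -205.045]
p 0.74 fit [ 460.618 -209.269    0.302] iou 0.9568984257213983
```

Emit:
jog_arm --moves '[{"tx": 0.73, "ty": -0.34, "tz": 1, "rx": 0, "ry": 0, "rz": -0.05, "grip": 1}, {"tx": 0.73, "ty": -0.34, "tz": 1, "rx": 0, "ry": 0, "rz": 0, "grip": 1}, {"tx": 0, "ty": 0, "tz": 1, "rx": 0, "ry": 0, "rz": 0, "grip": 1}, {"tx": 0, "ty": 0, "tz": 1, "rx": 0, "ry": 0, "rz": 0, "grip": 1}, {"tx": 0, "ty": 0, "tz": 1, "rx": 0, "ry": 0, "rz": 0, "grip": 1}, {"tx": 0, "ty": 0, "tz": 1, "rx": 0, "ry": 0, "rz": 0, "grip": 1}, {"tx": 0, "ty": 0, "tz": 1, "rx": 0, "ry": 0, "rz": 0, "grip": 1}, {"tx": 0, "ty": 0, "tz": 1, "rx": 0, "ry": 0, "rz": 0, "grip": 1}, {"tx": 0, "ty": 0, "tz": 1, "rx": 0, "ry": 0, "rz": 0, "grip": 1}, {"tx": 0, "ty": 0, "tz": 1, "rx": 0, "ry": 0, "rz": 0, "grip": 1}, {"tx": 0, "ty": 0, "tz": 0, "rx": 0, "ry": 0, "rz": 0, "grip": 0.8}]' --grip_force 30

```text
t: 19.65
eef_pos: [458.1, -206.4, 12.6]
tool_rot: [[-0.299, 0.954, -0.005], [0.954, 0.299, 0.003], [0.005, -0.004, -1.0]]
wrist_force: [-0.1, 0.1, 0.4]
opening: 0.949
grasp_force: 0.0
```

Emit:
jog_arm --moves '[{"tx": 0, "ty": 0, "tz": 0, "rx": 0, "ry": 0, "rz": 0, "grip": 0.5}, {"tx": 0, "ty": 0, "tz": 0, "rx": 0, "ry": 0, "rz": 0, "grip": 0.5}, {"tx": 0, "ty": 0, "tz": 0, "rx": 0, "ry": 0, "rz": 0, "grip": 0.5}, {"tx": 0, "ty": 0, "tz": 0, "rx": 0, "ry": 0, "rz": 0, "grip": 0.5}]'

```text
t: 20.05
eef_pos: [460.4, -209.4, 16.8]
tool_rot: [[-0.298, 0.955, 0.001], [0.955, 0.298, -0.002], [-0.002, 0.0, -1.0]]
wrist_force: [-2.2, -0.2, 4.4]
opening: 0.638
grasp_force: 30.0
```

Emit:
jog_arm --moves '[{"tx": 0, "ty": 0, "tz": -0.5, "rx": 0, "ry": 0, "rz": 0, "grip": 0.5}, {"tx": 0, "ty": 0, "tz": -1, "rx": 0, "ry": 0, "rz": 0.25, "grip": 0.5}, {"tx": 0, "ty": 0, "tz": -1, "rx": 0, "ry": 0, "rz": 0.25, "grip": 0.5}, {"tx": 0, "ty": 0, "tz": -1, "rx": 0, "ry": 0, "rz": 0.25, "grip": 0.5}, {"tx": 0, "ty": 0, "tz": -1, "rx": 0, "ry": 0, "rz": 0.25, "grip": 0.5}, {"tx": 0, "ty": 0, "tz": -1, "rx": 0, "ry": 0, "rz": 0.27, "grip": 0.5}, {"tx": 0.8, "ty": 0.4, "tz": -0.6, "rx": 0, "ry": 0, "rz": 0, "grip": 0.5}, {"tx": 1, "ty": 0.4, "tz": 0, "rx": 0, "ry": 0, "rz": 0, "grip": 0.5}, {"tx": 1, "ty": 0.4, "tz": 0, "rx": 0, "ry": 0, "rz": 0, "grip": 0.5}, {"tx": 1, "ty": 0.4, "tz": 0, "rx": 0, "ry": 0, "rz": 0, "grip": 0.5}, {"tx": 1, "ty": 0.4, "tz": 0, "rx": 0, "ry": 0, "rz": 0, "grip": 0.5}, {"tx": 1, "ty": 0.4, "tz": 0, "rx": 0, "ry": 0, "rz": 0, "grip": 0.5}]'

```text
t: 21.25
eef_pos: [490.2, -85.9, 137.4]
tool_rot: [[-0.149, 0.989, -0.0], [0.989, 0.149, 0.0], [0.001, -0.0, -1.0]]
wrist_force: [0.7, -0.3, -3.3]
opening: 0.638
grasp_force: 30.0
```

Emit:
jog_arm --moves '[{"tx": 1, "ty": 0.4, "tz": 0, "rx": 0, "ry": 0, "rz": 0, "grip": 0.5}, {"tx": 1, "ty": 0.4, "tz": 0, "rx": 0, "ry": 0, "rz": 0, "grip": 0.5}, {"tx": 1, "ty": 0.4, "tz": 0, "rx": 0, "ry": 0, "rz": 0, "grip": 0.5}, {"tx": 1, "ty": 0.4, "tz": 0, "rx": 0, "ry": 0, "rz": 0, "grip": 0.5}, {"tx": 1, "ty": 0.4, "tz": 0, "rx": 0, "ry": 0, "rz": 0, "grip": 0.5}, {"tx": 0.5, "ty": 0.4, "tz": 0, "rx": 0, "ry": 0, "rz": 0, "grip": 0.5}, {"tx": 0, "ty": 0, "tz": 0, "rx": 0, "ry": 0, "rz": 0, "grip": 0.5}, {"tx": 0, "ty": 0, "tz": 0, "rx": 0, "ry": 0, "rz": 0, "grip": 0.5}]'

```text
t: 22.05
eef_pos: [521.3, 28.5, 137.3]
tool_rot: [[-0.149, 0.989, -0.001], [0.989, 0.149, -0.001], [-0.001, -0.001, -1.0]]
wrist_force: [-0.1, -0.6, -3.3]
opening: 0.633
grasp_force: 30.0
```

```bash
python3 look.py w8; python3 - <<'E'
from h import *
p=shot('scene')
for d in nets.pinpoint('row_tin_1',p)[:4]: print(d['p'],uv(onz(p,d['location'],41)))
E
```

```text
t 22.05 pos [521.272  28.488 137.308] 
R [[-0.149  0.989 -0.001]
 [ 0.989  0.149 -0.001]
 [-0.001 -0.001 -1.   ]] 
F [-0.108 -0.589 -3.292] op 0.6334242813895562 gf 29.999197125434875 q [-0.053  0.049  1.546 -0.001  1.547 -0.203]
rack 0.41 [274.  16.] [485.9 201.9]
push_face 0.62 [273.  17.] [488.5 187.5]
row_tin_1 0.88 [295. 150.] [521.6  87.2]
row_tin_1 0.86 [298.  70.] [514.4 151.4]
row_tin_1 0.6 [482. 182.] [693.2  86. ]
tcp uv [519.671 -49.869]
0.86 [515.853   9.225]
0.71 [521.334  68.553]
0.58 [515.024 -61.747]
```

Emit:
jog_arm --moves '[{"tx": 0.65, "ty": 0.24, "tz": 0.2, "rx": 0, "ry": 0, "rz": 0, "grip": 0.5}, {"tx": 0.6, "ty": 0.23, "tz": 0.3, "rx": 0, "ry": 0, "rz": 0, "grip": 0.5}, {"tx": 0, "ty": 0, "tz": 0.6, "rx": 0, "ry": 0, "rz": 0, "grip": 0.5}, {"tx": 0, "ty": 0, "tz": 0.6, "rx": 0, "ry": 0, "rz": 0, "grip": 0.5}, {"tx": 0, "ty": 0, "tz": 0.4, "rx": 0, "ry": 0, "rz": 0, "grip": 0.5}, {"tx": 0, "ty": 0, "tz": 0.2, "rx": 0, "ry": 0, "rz": 0, "grip": 0.5}, {"tx": 0, "ty": 0, "tz": 0.1, "rx": 0, "ry": 0, "rz": 0, "grip": 0.5}, {"tx": 0, "ty": 0, "tz": 0, "rx": 0, "ry": 0, "rz": 0, "grip": 0.5}]'

```text
t: 23.25
eef_pos: [526.9, 54.9, 89.3]
tool_rot: [[-0.149, 0.989, -0.0], [0.989, 0.149, -0.0], [-0.0, -0.0, -1.0]]
wrist_force: [0.2, 0.2, -3.4]
opening: 0.632
grasp_force: 30.0
```

Emit:
jog_arm --moves '[{"tx": 0, "ty": 0, "tz": 0.1, "rx": 0, "ry": 0, "rz": 0, "grip": 0.5}, {"tx": 0, "ty": 0, "tz": 0.1, "rx": 0, "ry": 0, "rz": 0, "grip": 0.5}, {"tx": 0, "ty": 0, "tz": 0, "rx": 0, "ry": 0, "rz": 0, "grip": 0.5}]'

```text
t: 23.55
eef_pos: [526.9, 55.1, 85.4]
tool_rot: [[-0.149, 0.989, -0.0], [0.989, 0.149, -0.0], [-0.0, -0.0, -1.0]]
wrist_force: [0.7, 0.6, -3.0]
opening: 0.633
grasp_force: 30.0
```

Emit:
jog_arm --moves '[{"tx": 0, "ty": 0, "tz": 0.1, "rx": 0, "ry": 0, "rz": 0, "grip": 0.5}, {"tx": 0, "ty": 0, "tz": 0, "rx": 0, "ry": 0, "rz": 0, "grip": 0.5}]'

```text
t: 23.75
eef_pos: [527.2, 55.1, 83.6]
tool_rot: [[-0.149, 0.989, 0.001], [0.989, 0.149, -0.0], [-0.0, 0.001, -1.0]]
wrist_force: [0.5, 0.7, -3.2]
opening: 0.632
grasp_force: 30.0
```

Emit:
jog_arm --moves '[{"tx": 0, "ty": 0, "tz": 0.08, "rx": 0, "ry": 0, "rz": 0, "grip": 0.5}, {"tx": 0, "ty": 0, "tz": 0, "rx": 0, "ry": 0, "rz": 0, "grip": 0.5}]'

```text
t: 23.95
eef_pos: [527.2, 55.1, 83.4]
tool_rot: [[-0.149, 0.989, 0.001], [0.989, 0.149, -0.0], [-0.0, 0.001, -1.0]]
wrist_force: [-2.0, -0.3, 3.4]
opening: 0.64
grasp_force: 30.0
```

Emit:
jog_arm --moves '[{"tx": 0, "ty": 0, "tz": 0, "rx": 0, "ry": 0, "rz": 0, "grip": 0.7}, {"tx": 0, "ty": 0, "tz": 0, "rx": 0, "ry": 0, "rz": 0, "grip": 0.9}, {"tx": 0, "ty": 0, "tz": 0, "rx": 0, "ry": 0, "rz": 0, "grip": 1}, {"tx": 0, "ty": 0, "tz": -0.5, "rx": 0, "ry": 0, "rz": 0, "grip": 1}, {"tx": 0, "ty": 0, "tz": -1, "rx": 0, "ry": 0, "rz": 0, "grip": 1}, {"tx": 0, "ty": 0, "tz": -1, "rx": 0, "ry": 0, "rz": 0, "grip": 1}, {"tx": 0, "ty": 0, "tz": -1, "rx": 0, "ry": 0, "rz": 0, "grip": 1}, {"tx": -1, "ty": -0.2, "tz": -1, "rx": 0, "ry": 0, "rz": 0, "grip": 1}, {"tx": -1, "ty": -0.2, "tz": -1, "rx": 0, "ry": 0, "rz": 0, "grip": 1}, {"tx": -1, "ty": -0.2, "tz": -1, "rx": 0, "ry": 0, "rz": 0, "grip": 1}, {"tx": -1, "ty": -0.2, "tz": 0, "rx": 0, "ry": 0, "rz": 0, "grip": 1}, {"tx": -1, "ty": -0.2, "tz": 0, "rx": 0, "ry": 0, "rz": 0, "grip": 1}]'

```text
t: 25.15
eef_pos: [522.7, -47.6, 213.9]
tool_rot: [[-0.149, 0.989, 0.003], [0.989, 0.149, -0.001], [-0.001, 0.003, -1.0]]
wrist_force: [-1.0, 0.2, -0.8]
opening: 0.999
grasp_force: 0.0
```

Emit:
jog_arm --moves '[{"tx": -1, "ty": -0.2, "tz": 0, "rx": 0, "ry": 0, "rz": 0, "grip": 1}, {"tx": -1, "ty": -0.2, "tz": 0, "rx": 0, "ry": 0, "rz": 0, "grip": 1}, {"tx": -1, "ty": -0.2, "tz": 0, "rx": 0, "ry": 0, "rz": 0, "grip": 1}, {"tx": -1, "ty": -0.2, "tz": 0, "rx": 0, "ry": 0, "rz": 0, "grip": 1}, {"tx": -1, "ty": -0.2, "tz": 0, "rx": 0, "ry": 0, "rz": 0, "grip": 1}, {"tx": -1, "ty": -0.2, "tz": 0, "rx": 0, "ry": 0, "rz": 0, "grip": 1}, {"tx": -1, "ty": -0.2, "tz": 0, "rx": 0, "ry": 0, "rz": 0, "grip": 1}, {"tx": -1, "ty": -0.2, "tz": 0, "rx": 0, "ry": 0, "rz": 0, "grip": 1}, {"tx": -1, "ty": -0.2, "tz": 0, "rx": 0, "ry": 0, "rz": 0, "grip": 1}, {"tx": -1, "ty": -0.2, "tz": 0, "rx": 0, "ry": 0, "rz": 0, "grip": 1}, {"tx": -1, "ty": -0.2, "tz": 0, "rx": 0, "ry": 0, "rz": 0, "grip": 1}, {"tx": -1, "ty": -0.2, "tz": 0, "rx": 0, "ry": 0, "rz": 0, "grip": 1}]'

```text
t: 26.35
eef_pos: [510.5, -292.2, 212.6]
tool_rot: [[-0.149, 0.989, 0.001], [0.989, 0.149, -0.001], [-0.001, 0.001, -1.0]]
wrist_force: [0.2, -0.2, -0.3]
opening: 0.999
grasp_force: 0.0
```

Emit:
jog_arm --moves '[{"tx": -1, "ty": -0.2, "tz": 0, "rx": 0, "ry": 0, "rz": 0, "grip": 1}, {"tx": -1, "ty": -0.2, "tz": 0, "rx": 0, "ry": 0, "rz": 0, "grip": 1}, {"tx": -1, "ty": -0.2, "tz": 0, "rx": 0, "ry": 0, "rz": 0, "grip": 1}, {"tx": -1, "ty": -0.2, "tz": 0, "rx": 0, "ry": 0, "rz": 0, "grip": 1}, {"tx": -1, "ty": -0.2, "tz": 0, "rx": 0, "ry": 0, "rz": 0, "grip": 1}, {"tx": -1, "ty": -0.2, "tz": 0, "rx": 0, "ry": 0, "rz": 0, "grip": 1}, {"tx": -1, "ty": 0, "tz": 0, "rx": 0, "ry": 0, "rz": 0, "grip": 1}, {"tx": -0.5, "ty": 0, "tz": 0, "rx": 0, "ry": 0, "rz": 0, "grip": 1}, {"tx": 0, "ty": 0, "tz": 0, "rx": 0, "ry": 0, "rz": 0, "grip": 1}]'

```text
t: 27.25
eef_pos: [508.8, -444.6, 211.0]
tool_rot: [[-0.148, 0.989, -0.001], [0.989, 0.148, 0.001], [0.001, -0.001, -1.0]]
wrist_force: [0.1, 0.3, -0.2]
opening: 1.001
grasp_force: 0.0
```

```bash
python3 tin.py 496 -428 .15 33 0
```

```text
t 27.25 pos [ 508.774 -444.591  211.021] 
R [[-0.148  0.989 -0.001]
 [ 0.989  0.148  0.001]
 [ 0.001 -0.001 -1.   ]] 
F [ 0.116  0.257 -0.181] op 1.0008703129791685 gf 0.0 q [-0.802  0.374  1.016 -0.     1.753 -0.95 ]
pin 0.94 [273. 181.] [ 492.786 -428.431]
pin 0.43 [204. 182.] [ 415.018 -441.395]
p 0.91 fit [ 494.907 -427.474    0.159] iou 0.9774185473871714
```

Emit:
jog_arm --moves '[{"tx": 0.5, "ty": -0.27, "tz": 1, "rx": 0, "ry": 0, "rz": -0.08, "grip": 0.77}, {"tx": 0.45, "ty": -0.25, "tz": 1, "rx": 0, "ry": 0, "rz": 0, "grip": 0.77}, {"tx": 0, "ty": 0, "tz": 1, "rx": 0, "ry": 0, "rz": 0, "grip": 0.77}, {"tx": 0, "ty": 0, "tz": 1, "rx": 0, "ry": 0, "rz": 0, "grip": 0.77}, {"tx": 0, "ty": 0, "tz": 1, "rx": 0, "ry": 0, "rz": 0, "grip": 0.77}, {"tx": 0, "ty": 0, "tz": 1, "rx": 0, "ry": 0, "rz": 0, "grip": 0.77}, {"tx": 0, "ty": 0, "tz": 0.3, "rx": 0, "ry": 0, "rz": 0, "grip": 0.77}, {"tx": 0, "ty": 0, "tz": 0, "rx": 0, "ry": 0, "rz": 0, "grip": 0.77}]'

```text
t: 28.2
eef_pos: [495.6, -424.7, 85.1]
tool_rot: [[-0.16, 0.987, -0.001], [0.987, 0.16, 0.002], [0.002, -0.001, -1.0]]
wrist_force: [-0.2, 0.4, 1.3]
opening: 0.771
grasp_force: 0.0
```

Emit:
jog_arm --moves '[{"tx": -0.1, "ty": 0, "tz": 0.7, "rx": 0, "ry": 0, "rz": 0, "grip": 0.77}, {"tx": 0, "ty": 0, "tz": 0.7, "rx": 0, "ry": 0, "rz": 0, "grip": 0.77}, {"tx": 0, "ty": 0, "tz": 0.7, "rx": 0, "ry": 0, "rz": 0, "grip": 0.77}, {"tx": 0, "ty": 0, "tz": 0.7, "rx": 0, "ry": 0, "rz": 0, "grip": 0.77}, {"tx": 0, "ty": 0, "tz": 0.6, "rx": 0, "ry": 0, "rz": 0, "grip": 0.77}, {"tx": 0, "ty": 0, "tz": 0, "rx": 0, "ry": 0, "rz": 0, "grip": 0.77}, {"tx": 0, "ty": 0, "tz": 0, "rx": 0, "ry": 0, "rz": 0, "grip": 0.5}, {"tx": 0, "ty": 0, "tz": 0, "rx": 0, "ry": 0, "rz": 0, "grip": 0.5}, {"tx": 0, "ty": 0, "tz": 0, "rx": 0, "ry": 0, "rz": 0, "grip": 0.5}]'

```text
t: 29.1
eef_pos: [496.3, -428.3, 18.5]
tool_rot: [[-0.159, 0.987, 0.0], [0.987, 0.159, -0.001], [-0.001, 0.0, -1.0]]
wrist_force: [-0.6, 0.1, -1.1]
opening: 0.639
grasp_force: 30.0
```

Emit:
jog_arm --moves '[{"tx": 0, "ty": 0, "tz": -0.5, "rx": 0, "ry": 0, "rz": 0, "grip": 0.5}, {"tx": 0, "ty": 0, "tz": -1, "rx": 0, "ry": 0, "rz": 0.08, "grip": 0.5}, {"tx": 0, "ty": 0, "tz": -1, "rx": 0, "ry": 0, "rz": 0, "grip": 0.5}, {"tx": 0, "ty": 0, "tz": -1, "rx": 0, "ry": 0, "rz": 0, "grip": 0.5}, {"tx": 0, "ty": 0, "tz": -1, "rx": 0, "ry": 0, "rz": 0, "grip": 0.5}, {"tx": 0.5, "ty": 0, "tz": -1, "rx": 0, "ry": 0, "rz": 0, "grip": 0.5}, {"tx": 1, "ty": 0, "tz": -1, "rx": 0, "ry": 0, "rz": 0, "grip": 0.5}, {"tx": 1, "ty": 0, "tz": -1, "rx": 0, "ry": 0, "rz": 0, "grip": 0.5}, {"tx": 1, "ty": 0.2, "tz": -1, "rx": 0, "ry": 0, "rz": 0, "grip": 0.5}, {"tx": 1, "ty": 0.2, "tz": 0, "rx": 0, "ry": 0, "rz": 0, "grip": 0.5}, {"tx": 1, "ty": 0.2, "tz": 0, "rx": 0, "ry": 0, "rz": 0, "grip": 0.5}, {"tx": 1, "ty": 0.2, "tz": 0, "rx": 0, "ry": 0, "rz": 0, "grip": 0.5}]'

```text
t: 30.3
eef_pos: [492.1, -295.0, 186.3]
tool_rot: [[-0.149, 0.989, -0.002], [0.989, 0.149, 0.002], [0.002, -0.002, -1.0]]
wrist_force: [-0.0, -0.0, -3.8]
opening: 0.638
grasp_force: 30.0
```

Emit:
jog_arm --moves '[{"tx": 1, "ty": 0.2, "tz": 0, "rx": 0, "ry": 0, "rz": 0, "grip": 0.5}, {"tx": 1, "ty": 0.2, "tz": 0, "rx": 0, "ry": 0, "rz": 0, "grip": 0.5}, {"tx": 1, "ty": 0.2, "tz": 0, "rx": 0, "ry": 0, "rz": 0, "grip": 0.5}, {"tx": 1, "ty": 0.2, "tz": 0, "rx": 0, "ry": 0, "rz": 0, "grip": 0.5}, {"tx": 1, "ty": 0.2, "tz": 0, "rx": 0, "ry": 0, "rz": 0, "grip": 0.5}, {"tx": 1, "ty": 0.2, "tz": 0, "rx": 0, "ry": 0, "rz": 0, "grip": 0.5}, {"tx": 1, "ty": 0.2, "tz": 0, "rx": 0, "ry": 0, "rz": 0, "grip": 0.5}, {"tx": 1, "ty": 0.2, "tz": 0, "rx": 0, "ry": 0, "rz": 0, "grip": 0.5}, {"tx": 1, "ty": 0.2, "tz": 0, "rx": 0, "ry": 0, "rz": 0, "grip": 0.5}, {"tx": 1, "ty": 0.2, "tz": 0, "rx": 0, "ry": 0, "rz": 0, "grip": 0.5}, {"tx": 1, "ty": 0.2, "tz": 0, "rx": 0, "ry": 0, "rz": 0, "grip": 0.5}, {"tx": 1, "ty": 0.2, "tz": 0, "rx": 0, "ry": 0, "rz": 0, "grip": 0.5}]'

```text
t: 31.5
eef_pos: [503.2, -50.7, 186.1]
tool_rot: [[-0.15, 0.989, -0.003], [0.989, 0.15, 0.001], [0.001, -0.003, -1.0]]
wrist_force: [0.2, -0.1, -3.6]
opening: 0.636
grasp_force: 30.0
```

Emit:
jog_arm --moves '[{"tx": 1, "ty": 0.3, "tz": 0, "rx": 0, "ry": 0, "rz": 0, "grip": 0.5}, {"tx": 1, "ty": 0.3, "tz": 0, "rx": 0, "ry": 0, "rz": 0, "grip": 0.5}, {"tx": 1, "ty": 0.3, "tz": 0, "rx": 0, "ry": 0, "rz": 0, "grip": 0.5}, {"tx": 1, "ty": 0.3, "tz": 0, "rx": 0, "ry": 0, "rz": 0, "grip": 0.5}, {"tx": 1, "ty": 0.3, "tz": 0, "rx": 0, "ry": 0, "rz": 0, "grip": 0.5}, {"tx": 1, "ty": 0.2, "tz": 0, "rx": 0, "ry": 0, "rz": 0, "grip": 0.5}, {"tx": 1, "ty": 0, "tz": 0, "rx": 0, "ry": 0, "rz": 0, "grip": 0.5}, {"tx": 0.8, "ty": 0, "tz": 0, "rx": 0, "ry": 0, "rz": 0, "grip": 0.5}, {"tx": 0, "ty": 0, "tz": 0, "rx": 0, "ry": 0, "rz": 0, "grip": 0.5}, {"tx": 0, "ty": 0, "tz": 0, "rx": 0, "ry": 0, "rz": 0, "grip": 0.5}]'

```text
t: 32.5
eef_pos: [513.8, 107.1, 186.7]
tool_rot: [[-0.15, 0.989, -0.002], [0.989, 0.15, -0.001], [-0.001, -0.002, -1.0]]
wrist_force: [0.5, -0.1, -3.0]
opening: 0.635
grasp_force: 30.0
```

```bash
python3 look.py w9
```

```text
t 32.5 pos [513.761 107.073 186.651] 
R [[-0.15   0.989 -0.002]
 [ 0.989  0.15  -0.001]
 [-0.001 -0.002 -1.   ]] 
F [ 0.514 -0.104 -3.016] op 0.635439199041044 gf 29.980391263961792 q [ 0.098  0.037  1.461 -0.001  1.646 -0.053]
push_face 0.84 [270. 119.] [487.1 189. ]
lever_pivot 0.68 [305.  80.] [515.2 231.8]
lever_grip 0.77 [312.  86.] [520.9 221.4]
row_tin_1 0.77 [292. 165.] [515.3 147.2]
tcp uv [524.803  28.085]
```

Emit:
jog_arm --moves '[{"tx": 0.7, "ty": 0.2, "tz": 0, "rx": 0, "ry": 0, "rz": 0, "grip": 0.5}, {"tx": 0, "ty": 0, "tz": 0.6, "rx": 0, "ry": 0, "rz": 0, "grip": 0.5}, {"tx": 0, "ty": 0, "tz": 0.8, "rx": 0, "ry": 0, "rz": 0, "grip": 0.5}, {"tx": 0, "ty": 0, "tz": 0.8, "rx": 0, "ry": 0, "rz": 0, "grip": 0.5}, {"tx": 0, "ty": 0, "tz": 0.8, "rx": 0, "ry": 0, "rz": 0, "grip": 0.5}, {"tx": 0, "ty": 0, "tz": 0.8, "rx": 0, "ry": 0, "rz": 0, "grip": 0.5}, {"tx": 0, "ty": 0, "tz": 0.5, "rx": 0, "ry": 0, "rz": 0, "grip": 0.5}, {"tx": 0, "ty": 0, "tz": 0.3, "rx": 0, "ry": 0, "rz": 0, "grip": 0.5}, {"tx": 0, "ty": 0, "tz": 0.1, "rx": 0, "ry": 0, "rz": 0, "grip": 0.5}, {"tx": 0, "ty": 0, "tz": 0.1, "rx": 0, "ry": 0, "rz": 0, "grip": 0.5}, {"tx": 0, "ty": 0, "tz": 0, "rx": 0, "ry": 0, "rz": 0, "grip": 0.5}]'

```text
t: 33.9
eef_pos: [516.9, 121.3, 92.4]
tool_rot: [[-0.149, 0.989, 0.001], [0.989, 0.149, 0.0], [-0.0, 0.001, -1.0]]
wrist_force: [-0.3, 0.6, -2.3]
opening: 0.634
grasp_force: 30.0
```

Emit:
jog_arm --moves '[{"tx": 0, "ty": 0, "tz": 0.1, "rx": 0, "ry": 0, "rz": 0, "grip": 0.5}, {"tx": 0, "ty": 0, "tz": 0, "rx": 0, "ry": 0, "rz": 0, "grip": 0.5}]'

```text
t: 34.1
eef_pos: [516.7, 121.3, 90.1]
tool_rot: [[-0.149, 0.989, 0.001], [0.989, 0.149, 0.0], [-0.0, 0.001, -1.0]]
wrist_force: [0.5, 1.2, -3.1]
opening: 0.637
grasp_force: 30.0
```

Emit:
jog_arm --moves '[{"tx": -0.05, "ty": 0, "tz": 0.1, "rx": 0, "ry": 0, "rz": 0, "grip": 0.5}, {"tx": 0, "ty": 0, "tz": 0.1, "rx": 0, "ry": 0, "rz": 0, "grip": 0.5}, {"tx": 0, "ty": 0, "tz": 0, "rx": 0, "ry": 0, "rz": 0, "grip": 0.5}]'

```text
t: 34.4
eef_pos: [516.4, 120.2, 85.4]
tool_rot: [[-0.149, 0.989, -0.001], [0.989, 0.149, -0.0], [-0.0, -0.001, -1.0]]
wrist_force: [0.2, 0.3, -3.1]
opening: 0.639
grasp_force: 30.0
```

Emit:
jog_arm --moves '[{"tx": 0, "ty": 0, "tz": 0.08, "rx": 0, "ry": 0, "rz": 0, "grip": 0.5}, {"tx": 0, "ty": 0, "tz": 0, "rx": 0, "ry": 0, "rz": 0, "grip": 0.5}]'

```text
t: 34.6
eef_pos: [516.8, 120.3, 84.3]
tool_rot: [[-0.149, 0.989, 0.0], [0.989, 0.149, -0.0], [-0.0, 0.0, -1.0]]
wrist_force: [0.9, 0.6, -3.6]
opening: 0.635
grasp_force: 30.0
```

Emit:
jog_arm --moves '[{"tx": 0, "ty": 0, "tz": 0.08, "rx": 0, "ry": 0, "rz": 0, "grip": 0.5}, {"tx": 0, "ty": 0, "tz": 0, "rx": 0, "ry": 0, "rz": 0, "grip": 0.5}]'

```text
t: 34.8
eef_pos: [516.9, 120.2, 84.2]
tool_rot: [[-0.149, 0.989, 0.001], [0.989, 0.149, -0.0], [-0.0, 0.001, -1.0]]
wrist_force: [-2.8, -1.2, 4.0]
opening: 0.636
grasp_force: 30.0
```

Emit:
jog_arm --moves '[{"tx": 0, "ty": 0, "tz": 0.05, "rx": 0, "ry": 0, "rz": 0, "grip": 0.5}, {"tx": 0, "ty": 0, "tz": 0, "rx": 0, "ry": 0, "rz": 0, "grip": 0.5}]'

```text
t: 35.0
eef_pos: [516.9, 120.2, 84.1]
tool_rot: [[-0.149, 0.989, 0.001], [0.989, 0.149, -0.0], [-0.0, 0.001, -1.0]]
wrist_force: [-4.2, -1.0, 9.6]
opening: 0.637
grasp_force: 30.0
```

Emit:
jog_arm --moves '[{"tx": 0, "ty": 0, "tz": -0.05, "rx": 0, "ry": 0, "rz": 0, "grip": 0.7}, {"tx": 0, "ty": 0, "tz": 0, "rx": 0, "ry": 0, "rz": 0, "grip": 0.9}, {"tx": 0, "ty": 0, "tz": 0, "rx": 0, "ry": 0, "rz": 0, "grip": 1}, {"tx": 0, "ty": 0, "tz": -0.5, "rx": 0, "ry": 0, "rz": 0, "grip": 1}, {"tx": 0, "ty": 0, "tz": -1, "rx": 0, "ry": 0, "rz": 0, "grip": 1}, {"tx": 0, "ty": 0, "tz": -1, "rx": 0, "ry": 0, "rz": 0, "grip": 1}, {"tx": 0, "ty": 0, "tz": -1, "rx": 0, "ry": 0, "rz": 0, "grip": 1}, {"tx": -0.5, "ty": 0, "tz": -1, "rx": 0, "ry": 0, "rz": 0, "grip": 1}, {"tx": -1, "ty": 0, "tz": -1, "rx": 0, "ry": 0, "rz": 0, "grip": 1}, {"tx": -1, "ty": 0, "tz": -1, "rx": 0, "ry": 0, "rz": 0, "grip": 1}, {"tx": -1, "ty": 0, "tz": 0, "rx": 0, "ry": 0, "rz": 0, "grip": 1}, {"tx": -1, "ty": 0, "tz": 0, "rx": 0, "ry": 0, "rz": 0, "grip": 1}]'

```text
t: 36.2
eef_pos: [530.9, 30.6, 214.6]
tool_rot: [[-0.149, 0.989, 0.003], [0.989, 0.149, -0.0], [-0.001, 0.003, -1.0]]
wrist_force: [-0.5, -0.2, 0.2]
opening: 1.001
grasp_force: 0.0
```

Emit:
jog_arm --moves '[{"tx": -1, "ty": 0, "tz": 0, "rx": 0, "ry": 0, "rz": 0, "grip": 1}, {"tx": -1, "ty": 0, "tz": 0, "rx": 0, "ry": 0, "rz": 0, "grip": 1}, {"tx": -1, "ty": 0, "tz": 0, "rx": 0, "ry": 0, "rz": 0, "grip": 1}, {"tx": -1, "ty": 0, "tz": 0, "rx": 0, "ry": 0, "rz": 0, "grip": 1}, {"tx": -1, "ty": 0, "tz": 0, "rx": 0, "ry": 0, "rz": 0, "grip": 1}, {"tx": -1, "ty": 0, "tz": 0, "rx": 0, "ry": 0, "rz": 0, "grip": 1}, {"tx": -1, "ty": 0, "tz": 0, "rx": 0, "ry": 0, "rz": 0, "grip": 1}, {"tx": -1, "ty": 0, "tz": 0, "rx": 0, "ry": 0, "rz": 0, "grip": 1}, {"tx": -1, "ty": 0, "tz": 0, "rx": 0, "ry": 0, "rz": 0, "grip": 1}, {"tx": -1, "ty": 0, "tz": 0, "rx": 0, "ry": 0, "rz": 0, "grip": 1}, {"tx": -1, "ty": 0, "tz": 0, "rx": 0, "ry": 0, "rz": 0, "grip": 1}, {"tx": 0, "ty": 0, "tz": 0, "rx": 0, "ry": 0, "rz": 0, "grip": 1}]'

```text
t: 37.4
eef_pos: [563.1, -188.5, 212.6]
tool_rot: [[-0.146, 0.989, -0.0], [0.989, 0.146, -0.001], [-0.001, -0.0, -1.0]]
wrist_force: [-1.0, 0.9, -0.3]
opening: 0.998
grasp_force: 0.0
```

```bash
python3 tin.py 636 -193 0 30 1; python3 - <<'E'
from h import *
p=shot('side')
for l,z in(('tin',98),('row_tin',98),('tin',30)):
    for d in nets.pinpoint(l,p)[:6]: print(l,round(d['p'],2),np.round(d['location']),uv(onz(p,d['location'],z)),onz(p,d['location'],z)[:2])
E
```

```text
t 37.4 pos [ 563.05  -188.505  212.565] 
R [[-0.146  0.989 -0.   ]
 [ 0.989  0.146 -0.001]
 [-0.001 -0.    -1.   ]] 
F [-0.964  0.938 -0.339] op 0.9983956286149288 gf 0.0 q [-0.418  0.184  1.249 -0.001  1.709 -0.565]
pin 0.84 [346. 209.] [ 637.647 -193.524]
pin 0.49 [411.  93.] [683.633 -54.425]
no mask near [345.12  208.674]
tin 0.72 [325. 242.] [ 511.849 -393.066] [ 564.84  -312.163]
tin 0.6 [247. 198.] [524.445  20.23 ] [515.533  98.375]
row_tin 0.66 [261. 217.] [ 470.19  -154.532] [488.003 -82.532]
row_tin 0.47 [246. 215.] [ 443.425 -113.727] [455.441 -46.186]
row_tin 0.2 [386. 276.] [ 507.661 -596.087] [ 591.039 -513.53 ]
tin 0.72 [325. 242.] [ 606.345 -286.421] [ 642.339 -192.593]
tin 0.6 [247. 198.] [620.88  190.472] [585.444 281.116]
```

Emit:
jog_arm --moves '[{"tx": 0, "ty": 0, "tz": 0, "rx": 0, "ry": 0, "rz": -0.94, "grip": 1}, {"tx": 0, "ty": 0, "tz": 0, "rx": 0, "ry": 0, "rz": -0.94, "grip": 1}, {"tx": 0, "ty": 0, "tz": 0, "rx": 0, "ry": 0, "rz": -0.94, "grip": 1}, {"tx": 0, "ty": 0, "tz": 0, "rx": 0, "ry": 0, "rz": -0.94, "grip": 1}, {"tx": 0, "ty": 0, "tz": 0, "rx": 0, "ry": 0, "rz": -0.94, "grip": 1}, {"tx": 0, "ty": 0, "tz": 0, "rx": 0, "ry": 0, "rz": -0.94, "grip": 1}, {"tx": 0, "ty": 0, "tz": 0, "rx": 0, "ry": 0, "rz": -0.94, "grip": 1}, {"tx": 0, "ty": 0, "tz": 0, "rx": 0, "ry": 0, "rz": -0.94, "grip": 1}, {"tx": 0, "ty": 0, "tz": 0, "rx": 0, "ry": 0, "rz": -0.94, "grip": 1}, {"tx": 0, "ty": 0, "tz": 0, "rx": 0, "ry": 0, "rz": -0.94, "grip": 1}]'

```text
t: 38.75
eef_pos: [562.9, -185.5, 212.9]
tool_rot: [[-0.959, 0.283, 0.0], [0.283, 0.959, -0.0], [-0.0, 0.0, -1.0]]
wrist_force: [0.3, -0.1, 0.2]
opening: 0.999
grasp_force: 0.0
```

```bash
python3 - <<'E'
from h import *
st()
p=shot('wrist')
for d in nets.pinpoint('tin',p)[:3]: print('pin',d['p'],np.round(d['location']),onz(p,d['location'],30)[:2])
a=-.294; d=np.array([np.cos(a),np.sin(a),0]);s=np.sqrt(.5)
z=s*d-[0,0,s]; x=-s*d-[0,0,s]; y=np.cross(z,x); R=np.array([x,y,z]).T
C=np.array([638,-193,30.]); T=C+18.8*z
e=plan(T-100*z,R); print(e[0])
E
```

```text
t 38.75 pos [ 562.939 -185.535  212.872] 
R [[-0.959  0.283  0.   ]
 [ 0.283  0.959 -0.   ]
 [-0.     0.    -1.   ]] 
F [ 0.273 -0.121  0.158] op 0.9992356099975731 gf 0.0 q [-0.414  0.181  1.251  0.     1.709 -1.697]
pin 0.9 [294. 257.] [ 640.371 -197.023]
pin 0.67 [523. 100.] [533.365 105.115]
1 {'tx': -0.12, 'ty': 0.1, 'tz': 0.9, 'ry': -0.93}
2 {'tx': -0.02, 'ty': 0.11, 'tz': 0.9, 'ry': -0.94}
3 {'tx': 0.08, 'ty': 0.1, 'tz': 0.9, 'ry': -0.93}
4 {'tx': 0.19, 'ty': 0.11, 'tz': 0.88, 'ry': -0.94}
5 {'tx': 0.28, 'ty': 0.1, 'tz': 0.86, 'ry': -0.93}
6 {'tx': 0.38, 'ty': 0.11, 'tz': 0.82, 'ry': -0.94, 'rz': 0.01}
7 {'tx': 0.47, 'ty': 0.1, 'tz': 0.78, 'rx': 0.01, 'ry': -0.93}
[ 583.03  -176.377   87.329]
```

Emit:
jog_arm --moves '[{"tx": -0.12, "ty": 0.09, "tz": 0.9, "rx": 0, "ry": -0.93, "rz": 0, "grip": 1}, {"tx": -0.02, "ty": 0.09, "tz": 0.9, "rx": 0, "ry": -0.94, "rz": 0, "grip": 1}, {"tx": 0.08, "ty": 0.09, "tz": 0.9, "rx": 0, "ry": -0.93, "rz": 0, "grip": 1}, {"tx": 0.19, "ty": 0.09, "tz": 0.88, "rx": 0, "ry": -0.94, "rz": 0, "grip": 1}, {"tx": 0.28, "ty": 0.09, "tz": 0.86, "rx": 0, "ry": -0.93, "rz": 0, "grip": 1}, {"tx": 0.38, "ty": 0.09, "tz": 0.82, "rx": 0, "ry": -0.94, "rz": 0, "grip": 1}, {"tx": 0.47, "ty": 0.09, "tz": 0.78, "rx": 0, "ry": -0.93, "rz": 0, "grip": 1}, {"tx": 0, "ty": 0, "tz": 0, "rx": 0, "ry": 0, "rz": 0, "grip": 1}, {"tx": 0, "ty": 0, "tz": 0, "rx": 0, "ry": 0, "rz": 0, "grip": 1}]'

```text
t: 39.75
eef_pos: [582.0, -178.5, 86.8]
tool_rot: [[-0.679, 0.289, 0.675], [0.206, 0.957, -0.203], [-0.705, 0.001, -0.709]]
wrist_force: [0.4, -0.3, 0.8]
opening: 0.997
grasp_force: 0.0
```

```bash
python3 - <<'E'
from h import *
st()
p=shot('wrist')
for d in nets.pinpoint('tin',p)[:3]: print('pin',d['p'],np.round(d['location']),onz(p,d['location'],30)[:2])
s=observe();R=s['tool_rot'];d=np.array([-.957,.29,0])
for C in([639,-195,30],):
    print((R.T@(np.array(C)-s['eef_pos'])-[0,0,-18.8])/20)
E
```

```text
t 39.75 pos [ 582.021 -178.495   86.807] 
R [[-0.679  0.289  0.675]
 [ 0.206  0.957 -0.203]
 [-0.705  0.001 -0.709]] 
F [ 0.44  -0.306  0.789] op 0.9973527617071702 gf 0.0 q [-0.458 -0.184  2.088  0.257  0.476 -1.917]
pin 0.96 [283. 221.] [ 637.56  -197.202]
[0.326 0.081 5.106]
```

```bash
python3 - <<'E'
from h import *
st()
p=shot('wrist')
for d in nets.pinpoint('tin',p)[:3]: print('pin',d['p'],np.round(d['location']),onz(p,d['location'],30)[:2])
st()
s=observe()
print(s['tool_rot'].T@(np.array([638,-196,30])-s['eef_pos']))
E
```

```text
t 39.85 pos [ 586.143 -180.667   93.143] 
R [[-0.672  0.289  0.681]
 [ 0.202  0.957 -0.206]
 [-0.712 -0.001 -0.702]] 
F [ 0.825 -0.673  0.648] op 1.0033556165665753 gf 0.0 q [-0.459 -0.185  2.08   0.258  0.475 -1.918]
pin 0.83 [286. 213.] [ 640.548 -196.39 ]
t 39.95 pos [ 586.259 -180.737   93.231] 
R [[-0.672  0.289  0.682]
 [ 0.202  0.957 -0.207]
 [-0.712 -0.001 -0.702]] 
F [ 0.04  -0.19   0.083] op 1.0019991260660008 gf 0.0 q [-0.459 -0.185  2.079  0.258  0.474 -1.919]
[ 7.171  0.408 82.805]
```

Emit:
jog_arm --moves '[{"tx": 0.2, "ty": 0, "tz": 0.5, "rx": 0, "ry": 0, "rz": 0, "grip": 1}, {"tx": 0.15, "ty": 0, "tz": 0.7, "rx": 0, "ry": 0, "rz": 0, "grip": 1}, {"tx": 0, "ty": 0, "tz": 0.7, "rx": 0, "ry": 0, "rz": 0, "grip": 1}, {"tx": 0, "ty": 0, "tz": 0.7, "rx": 0, "ry": 0, "rz": 0, "grip": 1}, {"tx": 0, "ty": 0, "tz": 0.7, "rx": 0, "ry": 0, "rz": 0, "grip": 1}, {"tx": 0, "ty": 0, "tz": 0.7, "rx": 0, "ry": 0, "rz": 0, "grip": 1}, {"tx": 0, "ty": 0, "tz": 0.6, "rx": 0, "ry": 0, "rz": 0, "grip": 1}, {"tx": 0, "ty": 0, "tz": 0.4, "rx": 0, "ry": 0, "rz": 0, "grip": 1}, {"tx": 0, "ty": 0, "tz": 0, "rx": 0, "ry": 0, "rz": 0, "grip": 1}]'

```text
t: 40.85
eef_pos: [646.0, -198.2, 10.6]
tool_rot: [[-0.678, 0.289, 0.676], [0.205, 0.957, -0.204], [-0.706, 0.0, -0.708]]
wrist_force: [0.2, 0.5, -0.1]
opening: 1.0
grasp_force: 0.0
```

Emit:
jog_arm --moves '[{"tx": 0, "ty": 0, "tz": 0, "rx": 0, "ry": 0, "rz": 0, "grip": 1}, {"tx": 0, "ty": 0, "tz": 0, "rx": 0, "ry": 0, "rz": 0, "grip": 0.5}, {"tx": 0, "ty": 0, "tz": 0, "rx": 0, "ry": 0, "rz": 0, "grip": 0.5}, {"tx": 0, "ty": 0, "tz": 0, "rx": 0, "ry": 0, "rz": 0, "grip": 0.5}, {"tx": 0, "ty": 0, "tz": 0, "rx": 0, "ry": 0, "rz": 0, "grip": 0.5}]' --grip_force 35

```text
t: 41.35
eef_pos: [645.4, -197.8, 12.0]
tool_rot: [[-0.677, 0.289, 0.677], [0.204, 0.957, -0.204], [-0.707, 0.0, -0.707]]
wrist_force: [-0.2, 0.5, 1.4]
opening: 0.698
grasp_force: 28.9
```

```bash
python3 - <<'E'
from h import *
st(); s=observe(); R0=s['tool_rot']
print('grasp centre',s['eef_pos']-18.8*R0[:,2])
# target at rack: tool y=+-V side consistent, tin axis (world z now) -> along U
g=Ro.from_matrix(R0)
x=s['tool_rot']
# rotate: lift first to z+190 at same pose, then to pyramid top with target rotation
az=np.array([0,0,1.]); a_t=R0.T@az           # tin axis in tool frame
yv=R0[:,1]
# final rotation: world rotation taking z->+-U about horizontal, and yaw so that tool y -> V
for sg in(1,-1):
    Y=np.array([V[0],V[1],0]); # tool y target ~ V
    A=sg*np.array([U[0],U[1],0])
    # basis: (a_t, y) in tool -> (A,Y)
    B=np.array([a_t,[0,1,0],np.cross(a_t,[0,1,0])]).T; W=np.array([A,Y,np.cross(A,Y)]).T
    R1=W@np.linalg.inv(B); R1=Ro.from_matrix(R1).as_matrix(); print(sg,R1)
E
```

```text
t 41.35 pos [ 645.39  -197.798   11.954] 
R [[-0.677  0.289  0.677]
 [ 0.204  0.957 -0.204]
 [-0.707  0.    -0.707]] 
F [-0.151  0.533  1.377] op 0.6981147557701333 gf 28.863750100135803 q [-0.433  0.096  2.005  0.369  0.278 -2.026]
grasp centre [ 632.662 -193.962   25.247]
1 [[-0.699 -0.149 -0.699]
 [-0.106  0.989 -0.106]
 [ 0.707 -0.    -0.707]]
-1 [[ 0.699 -0.15   0.699]
 [ 0.106  0.989  0.106]
 [-0.707 -0.     0.707]]
```

```bash
python3 - <<'E'
from h import *
s=observe(); R0=s['tool_rot']
print('A'); e=plan(s['eef_pos']+[0,0,24],R0,.65)
print('B'); e=plan([600,-160,200],down(1.5),.85,e)
R1=np.array([[-.699,-.1494,-.699],[-.1056,.9888,-.1056],[.7071,0,-.7071]]); R1=Ro.from_matrix(R1).as_matrix()
print('C'); e=plan([503.5,84.8,215],R1,.95,e); print(e)
E
```

```text
A
1 {'tx': -0.42, 'tz': -0.42}
2 {'tx': -0.43, 'tz': -0.43}
B
1 {'tx': -0.35, 'ty': 0.11, 'tz': -0.7, 'rx': -0.07, 'ry': 0.59, 'rz': -0.16}
2 {'tx': -0.3, 'ty': 0.1, 'tz': -0.72, 'rx': -0.07, 'ry': 0.59, 'rz': -0.16}
3 {'tx': -0.25, 'ty': 0.11, 'tz': -0.74, 'rx': -0.07, 'ry': 0.59, 'rz': -0.16}
4 {'tx': -0.2, 'ty': 0.11, 'tz': -0.76, 'rx': -0.06, 'ry': 0.59, 'rz': -0.16}
5 {'tx': -0.15, 'ty': 0.11, 'tz': -0.77, 'rx': -0.07, 'ry': 0.59, 'rz': -0.16}
6 {'tx': -0.1, 'ty': 0.11, 'tz': -0.78, 'rx': -0.06, 'ry': 0.59, 'rz': -0.16}
7 {'tx': -0.05, 'ty': 0.12, 'tz': -0.78, 'rx': -0.07, 'ry': 0.6, 'rz': -0.16}
8 {'tx': 0.01, 'ty': 0.12, 'tz': -0.79, 'rx': -0.06, 'ry': 0.59, 'rz': -0.16}
9 {'tx': 0.06, 'ty': 0.13, 'tz': -0.78, 'rx': -0.07, 'ry': 0.6, 'rz': -0.16}
10 {'tx': 0.11, 'ty': 0.14, 'tz': -0.77, 'rx': -0.06, 'ry': 0.59, 'rz': -0.16}
11 {'tx': 0.17, 'ty': 0.14, 'tz': -0.77, 'rx': -0.07, 'ry': 0.6, 'rz': -0.15}
C
1 {'tx': 0.41, 'ty': 0.85, 'tz': -0.05, 'rx': 0.05, 'ry': 0.47, 'rz': -0.12}
2 {'tx': 0.4, 'ty': 0.85, 'tz': -0.04, 'rx': 0.05, 'ry': 0.47, 'rz': -0.12}
3 {'tx': 0.38, 'ty': 0.8
[... 314 characters left out ...]
0.05, 'ry': 0.46, 'rz': -0.13}
8 {'tx': 0.31, 'ty': 0.89, 'tz': 0.05, 'rx': 0.05, 'ry': 0.47, 'rz': -0.12}
9 {'tx': 0.3, 'ty': 0.89, 'tz': 0.07, 'rx': 0.05, 'ry': 0.46, 'rz': -0.12}
10 {'tx': 0.28, 'ty': 0.9, 'tz': 0.08, 'rx': 0.06, 'ry': 0.47, 'rz': -0.13}
11 {'tx': 0.27, 'ty': 0.9, 'tz': 0.08, 'rx': 0.05, 'ry': 0.46, 'rz': -0.12}
12 {'tx': 0.25, 'ty': 0.9, 'tz': 0.09, 'rx': 0.06, 'ry': 0.47, 'rz': -0.13}
13 {'tx': 0.22, 'ty': 0.91, 'tz': 0.1, 'rx': 0.05, 'ry': 0.46, 'rz': -0.12}
14 {'tx': 0.21, 'ty': 0.91, 'tz': 0.11, 'rx': 0.06, 'ry': 0.47, 'rz': -0.13}
(array([503.44 ,  84.79 , 214.973]), array([[-0.699, -0.15 , -0.699],
       [-0.106,  0.989, -0.106],
       [ 0.707, -0.   , -0.707]]))
```

Emit:
jog_arm --moves '[{"tx": -0.42, "ty": 0, "tz": -0.42, "rx": 0, "ry": 0, "rz": 0, "grip": 0.5}, {"tx": -0.43, "ty": 0, "tz": -0.43, "rx": 0, "ry": 0, "rz": 0, "grip": 0.5}, {"tx": -0.35, "ty": 0.11, "tz": -0.7, "rx": -0.07, "ry": 0.59, "rz": -0.16, "grip": 0.5}, {"tx": -0.3, "ty": 0.11, "tz": -0.72, "rx": -0.07, "ry": 0.59, "rz": -0.16, "grip": 0.5}, {"tx": -0.25, "ty": 0.11, "tz": -0.74, "rx": -0.07, "ry": 0.59, "rz": -0.16, "grip": 0.5}, {"tx": -0.2, "ty": 0.11, "tz": -0.76, "rx": -0.06, "ry": 0.59, "rz": -0.16, "grip": 0.5}, {"tx": -0.15, "ty": 0.11, "tz": -0.77, "rx": -0.07, "ry": 0.59, "rz": -0.16, "grip": 0.5}, {"tx": -0.1, "ty": 0.11, "tz": -0.78, "rx": -0.06, "ry": 0.59, "rz": -0.16, "grip": 0.5}, {"tx": -0.05, "ty": 0.12, "tz": -0.78, "rx": -0.07, "ry": 0.6, "rz": -0.16, "grip": 0.5}, {"tx": 0, "ty": 0.12, "tz": -0.79, "rx": -0.06, "ry": 0.59, "rz": -0.16, "grip": 0.5}, {"tx": 0.06, "ty": 0.13, "tz": -0.78, "rx": -0.07, "ry": 0.6, "rz": -0.16, "grip": 0.5}, {"tx": 0.1, "ty": 0.14, "tz": -0.77, "rx": -0.06, "ry": 0.59, "rz": -0.16, "grip": 0.5}]'

```text
t: 42.55
eef_pos: [604.4, -163.5, 185.6]
tool_rot: [[-0.994, 0.089, 0.068], [0.088, 0.996, -0.014], [-0.069, -0.008, -0.998]]
wrist_force: [-0.4, -0.5, -3.3]
opening: 0.699
grasp_force: 35.0
```

Emit:
jog_arm --moves '[{"tx": 0.17, "ty": 0.14, "tz": -0.77, "rx": -0.07, "ry": 0.6, "rz": -0.15, "grip": 0.5}, {"tx": 0, "ty": 0, "tz": 0, "rx": 0, "ry": 0, "rz": 0, "grip": 0.5}]'

```text
t: 42.75
eef_pos: [602.8, -160.6, 201.8]
tool_rot: [[-0.997, 0.071, 0.004], [0.071, 0.997, -0.002], [-0.004, -0.002, -1.0]]
wrist_force: [1.0, -0.8, -2.6]
opening: 0.693
grasp_force: 35.0
```

```bash
python3 - <<'E'
from h import *
st()
R1=np.array([[-.699,-.1494,-.699],[-.1056,.9888,-.1056],[.7071,0,-.7071]]); R1=Ro.from_matrix(R1).as_matrix()
print('C'); e=plan([503.5,84.8,215],R1,.95)
# tin in hand: mask / pinpoint from side view
p=shot('side'); o=observe()
for d in nets.pinpoint('tin',p)[:5]: print(d['p'],d['location'])
c=o['eef_pos']+o['tool_rot']@[0,0,-18.8]; print('grasp proj',proj(p,c), 'if off',proj(p,o['eef_pos']+o['tool_rot']@[-7.4,0,-18.8]))
E
```

```text
t 42.75 pos [ 602.793 -160.589  201.785] 
R [[-0.997  0.071  0.004]
 [ 0.071  0.997 -0.002]
 [-0.004 -0.002 -1.   ]] 
F [ 0.981 -0.837 -2.623] op 0.6926789406649668 gf 34.9990975856781 q [-0.351  0.25   1.191 -0.001  1.696 -1.851]
C
1 {'tx': 0.42, 'ty': 0.85, 'tz': -0.05, 'rx': 0.05, 'ry': 0.47, 'rz': -0.13}
2 {'tx': 0.4, 'ty': 0.86, 'tz': -0.03, 'rx': 0.05, 'ry': 0.47, 'rz': -0.12}
3 {'tx': 0.39, 'ty': 0.86, 'tz': -0.01, 'rx': 0.05, 'ry': 0.47, 'rz': -0.13}
4 {'tx': 0.38, 'ty': 0.87, 'rx': 0.05, 'ry': 0.47, 'rz': -0.12}
5 {'tx': 0.37, 'ty': 0.87, 'tz': 0.02, 'rx': 0.05, 'ry': 0.47, 'rz': -0.13}
6 {'tx': 0.35, 'ty': 0.88, 'tz': 0.03, 'rx': 0.05, 'ry': 0.47, 'rz': -0.12}
7 {'tx': 0.34, 'ty': 0.88, 'tz': 0.05, 'rx': 0.05, 'ry': 0.47, 'rz': -0.12}
8 {'tx': 0.32, 'ty': 0.89, 'tz': 0.06, 'rx': 0.05, 'ry': 0.47, 'rz': -0.13}
9 {'tx': 0.3, 'ty': 0.89, 'tz': 0.07, 'rx': 0.05, 'ry': 0.46, 'rz': -0.12}
10 {'tx': 0.29, 'ty': 0.9, 'tz': 0.08, 'rx': 0.05, 'ry': 0.47, 'rz': -0.13}
11 {'tx': 0.27, 'ty': 0.9, 'tz': 0.09, 'rx': 0.05, 'ry': 0.46, 'rz': -0.12}
12 {'tx': 0.25, 'ty': 0.91, 'tz': 0.1, 'rx': 0.05, 'ry': 0.47, 'rz': -0.13}
13 {'tx': 0.23, 'ty': 0.91, 'tz': 0.11, 'rx': 0.05, 'ry': 0.46, 'rz': -0.12}
14 {'tx': 0.21, 'ty': 0.91, 'tz': 0.13, 'rx': 0.06, 'ry': 0.47, 'rz': -0.13}
0.75 [314.0, 174.5]
0.67 [255.9, 201.3]
0.54 [251.3, 198.9]
grasp proj [309.035 178.898] if off [311.44  178.583]
```

Emit:
jog_arm --moves '[{"tx": 0.42, "ty": 0.85, "tz": -0.05, "rx": 0.05, "ry": 0.47, "rz": -0.12, "grip": 0.5}, {"tx": 0.4, "ty": 0.86, "tz": -0.03, "rx": 0.05, "ry": 0.47, "rz": -0.12, "grip": 0.5}, {"tx": 0.39, "ty": 0.86, "tz": -0.01, "rx": 0.05, "ry": 0.47, "rz": -0.13, "grip": 0.5}, {"tx": 0.38, "ty": 0.87, "tz": 0, "rx": 0.05, "ry": 0.47, "rz": -0.12, "grip": 0.5}, {"tx": 0.37, "ty": 0.87, "tz": 0.02, "rx": 0.05, "ry": 0.47, "rz": -0.13, "grip": 0.5}, {"tx": 0.35, "ty": 0.88, "tz": 0.03, "rx": 0.05, "ry": 0.47, "rz": -0.12, "grip": 0.5}, {"tx": 0.34, "ty": 0.88, "tz": 0.05, "rx": 0.05, "ry": 0.47, "rz": -0.12, "grip": 0.5}, {"tx": 0.32, "ty": 0.89, "tz": 0.06, "rx": 0.05, "ry": 0.47, "rz": -0.13, "grip": 0.5}, {"tx": 0.3, "ty": 0.89, "tz": 0.07, "rx": 0.05, "ry": 0.46, "rz": -0.12, "grip": 0.5}, {"tx": 0.29, "ty": 0.9, "tz": 0.08, "rx": 0.05, "ry": 0.47, "rz": -0.13, "grip": 0.5}, {"tx": 0.27, "ty": 0.9, "tz": 0.09, "rx": 0.05, "ry": 0.46, "rz": -0.12, "grip": 0.5}, {"tx": 0.25, "ty": 0.91, "tz": 0.1, "rx": 0.05, "ry": 0.47, "rz": -0.13, "grip": 0.5}]'

```text
t: 44.05
eef_pos: [515.4, 50.8, 210.7]
tool_rot: [[-0.774, -0.118, -0.622], [-0.087, 0.993, -0.08], [0.628, -0.008, -0.779]]
wrist_force: [-0.4, 0.5, -4.2]
opening: 0.695
grasp_force: 35.0
```

Emit:
jog_arm --moves '[{"tx": 0.23, "ty": 0.91, "tz": 0.1, "rx": 0.05, "ry": 0.46, "rz": -0.12, "grip": 0.5}, {"tx": 0.2, "ty": 0.91, "tz": 0.13, "rx": 0.06, "ry": 0.47, "rz": -0.13, "grip": 0.5}, {"tx": 0, "ty": 0, "tz": 0, "rx": 0, "ry": 0, "rz": 0, "grip": 0.5}, {"tx": 0, "ty": 0, "tz": 0, "rx": 0, "ry": 0, "rz": 0, "grip": 0.5}]'

```text
t: 44.45
eef_pos: [501.7, 85.2, 212.5]
tool_rot: [[-0.696, -0.149, -0.702], [-0.106, 0.989, -0.104], [0.71, 0.002, -0.704]]
wrist_force: [-0.6, 0.2, -2.4]
opening: 0.7
grasp_force: 35.0
```

```bash
python3 - <<'E'
from h import *
st(); o=observe()
c=o['eef_pos']+o['tool_rot']@[-7.4,0,-18.8]; print('tin est',c,uv(c))
for n in('scene','side'):
    p=shot(n); print(n,'proj est',proj(p,c),'a',proj(p,np.array([*(529*U-24.6*V),98.2])),'b',proj(p,np.array([*(529*U+41.4*V),98.2])))
    for l in('tin','row_tin'):
        for d in nets.pinpoint(l,p)[:5]: print(l,round(d['p'],2),np.round(d['location'],1))
    f=p['pixels']; c0=[int(v) for v in proj(p,c)]
    im=f[max(0,c0[1]-60):c0[1]+90,max(0,c0[0]-80):c0[0]+80]; cv2.imwrite(f'pics/z_{n}.png',cv2.resize(im[:,:,::-1],(400,375),interpolation=cv2.INTER_CUBIC))
cv2.imwrite('pics/z.png',np.hstack([cv2.imread('pics/z_scene.png'),cv2.imread('pics/z_side.png')]))
E
```

```text
t 44.45 pos [501.696  85.176 212.513] 
R [[-0.696 -0.149 -0.702]
 [-0.106  0.989 -0.104]
 [ 0.71   0.002 -0.704]] 
F [-0.583  0.174 -2.366] op 0.7002505221827934 gf 34.99878108501434 q [ 0.087  0.591  0.911 -0.066  2.427 -1.666]
tin est [520.048  87.917 220.506] [527.346   9.215]
scene proj est [228.462 197.978] a [241.669 224.009] b [221.459 236.01 ]
tin 0.68 [218.4 233.9]
row_tin 0.77 [214.1 257.6]
side proj est [248.233 162.164] a [255.356 200.847] b [245.201 195.512]
tin 0.91 [247.8 160.8]
tin 0.81 [258.7 200.8]
tin 0.49 [248.  200.6]
row_tin 0.67 [261.  217.6]
row_tin 0.65 [251.3 215.6]
row_tin 0.42 [238.8 210.1]
```

View pics/z.png

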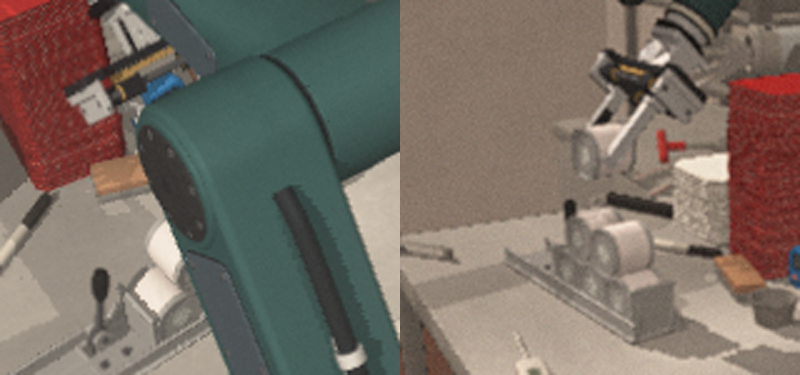

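The side view shows two second-row tins seated on the row, and the held tin lying horizontal above them. The lever stays over. Next I lower the tin.

Emit:
jog_arm --moves '[{"tx": -0.35, "ty": 0, "tz": 0.35, "rx": 0, "ry": 0, "rz": 0, "grip": 0.5}, {"tx": -0.35, "ty": 0, "tz": 0.35, "rx": 0, "ry": 0, "rz": 0, "grip": 0.5}, {"tx": -0.35, "ty": 0, "tz": 0.35, "rx": 0, "ry": 0, "rz": 0, "grip": 0.5}, {"tx": -0.35, "ty": 0, "tz": 0.35, "rx": 0, "ry": 0, "rz": 0, "grip": 0.5}, {"tx": -0.28, "ty": 0, "tz": 0.28, "rx": 0, "ry": 0, "rz": 0, "grip": 0.5}, {"tx": -0.14, "ty": 0, "tz": 0.14, "rx": 0, "ry": 0, "rz": 0, "grip": 0.5}, {"tx": 0, "ty": 0, "tz": 0, "rx": 0, "ry": 0, "rz": 0, "grip": 0.5}, {"tx": 0, "ty": 0, "tz": 0, "rx": 0, "ry": 0, "rz": 0, "grip": 0.5}]'

```text
t: 45.55
eef_pos: [501.7, 85.5, 162.5]
tool_rot: [[-0.696, -0.148, -0.702], [-0.106, 0.989, -0.104], [0.71, 0.002, -0.704]]
wrist_force: [0.7, -0.3, -2.8]
opening: 0.696
grasp_force: 35.0
```

Emit:
jog_arm --moves '[{"tx": -0.1, "ty": 0, "tz": 0.1, "rx": 0, "ry": 0, "rz": 0, "grip": 0.5}, {"tx": 0, "ty": 0, "tz": 0, "rx": 0, "ry": 0, "rz": 0, "grip": 0.5}]'

```text
t: 45.75
eef_pos: [501.7, 85.5, 159.4]
tool_rot: [[-0.696, -0.148, -0.702], [-0.106, 0.989, -0.104], [0.71, 0.002, -0.704]]
wrist_force: [0.5, 0.5, -2.8]
opening: 0.697
grasp_force: 35.0
```

Emit:
jog_arm --moves '[{"tx": -0.1, "ty": 0, "tz": 0.1, "rx": 0, "ry": 0, "rz": 0, "grip": 0.5}, {"tx": -0.1, "ty": 0, "tz": 0.1, "rx": 0, "ry": 0, "rz": 0, "grip": 0.5}, {"tx": 0, "ty": 0, "tz": 0, "rx": 0, "ry": 0, "rz": 0, "grip": 0.5}]'

```text
t: 46.05
eef_pos: [501.4, 85.5, 153.2]
tool_rot: [[-0.695, -0.148, -0.703], [-0.106, 0.989, -0.104], [0.711, 0.003, -0.703]]
wrist_force: [0.7, -0.5, -3.5]
opening: 0.692
grasp_force: 35.0
```

Emit:
jog_arm --moves '[{"tx": -0.07, "ty": 0, "tz": 0.07, "rx": 0, "ry": 0, "rz": 0, "grip": 0.5}, {"tx": 0, "ty": 0, "tz": 0, "rx": 0, "ry": 0, "rz": 0, "grip": 0.5}]'

```text
t: 46.25
eef_pos: [501.5, 85.5, 151.5]
tool_rot: [[-0.696, -0.148, -0.703], [-0.106, 0.989, -0.104], [0.711, 0.002, -0.704]]
wrist_force: [0.0, 0.5, -2.9]
opening: 0.697
grasp_force: 35.0
```

Emit:
jog_arm --moves '[{"tx": -0.07, "ty": 0, "tz": 0.07, "rx": 0, "ry": 0, "rz": 0, "grip": 0.5}, {"tx": 0, "ty": 0, "tz": 0, "rx": 0, "ry": 0, "rz": 0, "grip": 0.5}]'

```text
t: 46.45
eef_pos: [501.5, 85.5, 149.6]
tool_rot: [[-0.696, -0.148, -0.703], [-0.106, 0.989, -0.104], [0.71, 0.002, -0.704]]
wrist_force: [0.9, -0.1, -2.5]
opening: 0.696
grasp_force: 35.0
```

Emit:
jog_arm --moves '[{"tx": -0.05, "ty": 0, "tz": 0.05, "rx": 0, "ry": 0, "rz": 0, "grip": 0.5}, {"tx": 0, "ty": 0, "tz": 0, "rx": 0, "ry": 0, "rz": 0, "grip": 0.5}]'

```text
t: 46.65
eef_pos: [501.5, 85.4, 148.8]
tool_rot: [[-0.696, -0.148, -0.703], [-0.106, 0.989, -0.104], [0.71, 0.002, -0.704]]
wrist_force: [-0.4, 0.6, -0.9]
opening: 0.696
grasp_force: 35.0
```

Emit:
jog_arm --moves '[{"tx": -0.05, "ty": 0, "tz": 0.05, "rx": 0, "ry": 0, "rz": 0, "grip": 0.5}, {"tx": 0, "ty": 0, "tz": 0, "rx": 0, "ry": 0, "rz": 0, "grip": 0.5}]'

```text
t: 46.85
eef_pos: [501.4, 85.4, 148.7]
tool_rot: [[-0.696, -0.148, -0.702], [-0.106, 0.989, -0.104], [0.71, 0.002, -0.704]]
wrist_force: [0.4, -1.0, 4.4]
opening: 0.696
grasp_force: 35.0
```

Emit:
jog_arm --moves '[{"tx": -0.05, "ty": 0, "tz": 0.05, "rx": 0, "ry": 0, "rz": 0, "grip": 0.5}, {"tx": 0, "ty": 0, "tz": 0, "rx": 0, "ry": 0, "rz": 0, "grip": 0.5}]'

```text
t: 47.05
eef_pos: [501.4, 85.4, 148.6]
tool_rot: [[-0.696, -0.148, -0.702], [-0.106, 0.989, -0.104], [0.71, 0.002, -0.704]]
wrist_force: [0.5, -1.4, 8.8]
opening: 0.7
grasp_force: 35.0
```

Emit:
jog_arm --moves '[{"tx": 0.05, "ty": 0, "tz": -0.05, "rx": 0, "ry": 0, "rz": 0, "grip": 0.5}, {"tx": 0, "ty": 0, "tz": 0, "rx": 0, "ry": 0, "rz": 0, "grip": 0.76}, {"tx": 0, "ty": 0, "tz": 0, "rx": 0, "ry": 0, "rz": 0, "grip": 0.9}, {"tx": 0, "ty": 0, "tz": 0, "rx": 0, "ry": 0, "rz": 0, "grip": 1}, {"tx": 0, "ty": 0, "tz": 0, "rx": 0, "ry": 0, "rz": 0, "grip": 1}, {"tx": 0, "ty": 0, "tz": -0.5, "rx": 0, "ry": 0, "rz": 0, "grip": 1}, {"tx": 0, "ty": 0, "tz": -0.8, "rx": 0, "ry": 0, "rz": 0, "grip": 1}, {"tx": 0, "ty": 0, "tz": -0.8, "rx": 0, "ry": 0, "rz": 0, "grip": 1}, {"tx": 0, "ty": 0, "tz": -0.8, "rx": 0, "ry": 0, "rz": 0, "grip": 1}, {"tx": 0, "ty": 0, "tz": -0.8, "rx": 0, "ry": 0, "rz": 0, "grip": 1}, {"tx": 0, "ty": 0, "tz": -0.8, "rx": 0, "ry": 0, "rz": 0, "grip": 1}, {"tx": 0, "ty": 0, "tz": 0, "rx": 0, "ry": 0, "rz": 0, "grip": 1}]'

```text
t: 48.25
eef_pos: [565.8, 95.0, 210.9]
tool_rot: [[-0.698, -0.148, -0.701], [-0.106, 0.989, -0.103], [0.708, 0.002, -0.706]]
wrist_force: [-0.2, 0.3, 0.6]
opening: 1.001
grasp_force: 0.0
```

```bash
python3 - <<'E'
from h import *
st()
top=np.array([*(528*U+8.5*V),155.3]); p=shot('side')
print('expected top',proj(p,top),'a',proj(p,np.array([*(529*U-24.6*V),98.2])),'b',proj(p,np.array([*(529*U+41.4*V),98.2])))
for l in('tin','row_tin','lever_grip'):
    for d in nets.pinpoint(l,p)[:5]: print(l,round(d['p'],2),np.round(d['location'],1))
E
```

```text
t 48.25 pos [565.845  94.952 210.903] 
R [[-0.698 -0.148 -0.701]
 [-0.106  0.989 -0.103]
 [ 0.708  0.002 -0.706]] 
F [-0.235  0.254  0.558] op 1.0011123007372478 gf 0.0 q [ 0.091  0.764  0.644 -0.067  2.519 -1.667]
expected top [249.275 181.69 ] a [255.356 200.847] b [245.201 195.512]
tin 0.76 [256.1 202.1]
tin 0.65 [252.2 179.5]
tin 0.63 [247.8 197.4]
row_tin 0.78 [261.2 216.8]
row_tin 0.64 [239.5 209.5]
row_tin 0.6 [250.8 216.2]
row_tin 0.39 [249.6 199.2]
lever_grip 0.61 [236.1 186.4]
```

All six tins are where they should be, the lever is still over, and the gripper is clear, so I'm handing the job in.

```bash
python3 -c "
from h import *
print(workorder.close_job())"
```

```text
the job is handed in; nothing more can be done
None
```

The pyramid is built and the job was handed in at about 48 s of the 72 s allowed. The row was pushed tight at about 20 N, the cam lever is at its stop, and all three tins were set down softly; the final side view agrees, but no verdict came back.

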